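Tasting corner: mugs from drawer to stand, cartons into the drawer

ROBOT

A 6-joint arm with a two-finger parallel gripper is mounted at the origin on a cart in front of the work surface, level with it; the furniture and walls round the work are solid. World frame = base frame: x ahead of the robot, y to its left, z up, the work surface at z = 0. Lengths are in m, angles in rad, forces in N, time in s.
With the tool pointing down it reaches from about 0.35 to 0.975 m from the base axis. Payload 4.9 kg.
Tool frame: the origin (TCP) lies midway between the tips of the shut fingers; the grasp point (between the pads) lies 19 mm behind it; z points along the fingers, y is the line along which they close (so a half turn about z gives the same grasp; the last joint's range is limited). The gripper opens to 85 mm and grips with 20 to 120 N. Pads are 22 mm wide; open, the fingers measure 114 mm over their backs; the gripper's body (76 mm by 85 mm) begins 54 mm behind the grasp point. The pads swing forward as they close: fully open they stand 13 mm farther back than shut.
Start: joints at [1.059, 0.053, 1.613, -0, 1.476, -0.119], TCP at [0.239, 0.577, 0.231] pointing down, gripper open.
Joint ranges: [-3.01, 3.01], [-1.01, 2.22], [0.06, 2.58], [-1.02, 4.17], [0.09, 2.62], [-3.14, 3.14]. Speed limits (rad/s): [2.57, 2.57, 3.14, 3.14, 3.14, 3.14].

INTERFACE

Orientations are given as a unit quaternion [w, x, y, z].
In Python, from plant import manip gives the robot as it stands.
- The arm moves only by the tool carry_out, never from a script. Its argument "moves" is a list of rows, each a list of 7 numbers: the opening, from 0 (shut) to 1 (fully open), then the shift along the tool's x, y, z normalised to -1 to 1, where 1 is 0.4 m, then the turn, a rotation vector about the tool's x, y, z normalised to -1 to 1, where 1 is 0.5 rad. In form: [[grip, dx, dy, dz, rx, ry, rz], ...]. A call has 1 to 8 rows; each row is the pose to reach, as a shift and turn from the pose commanded when the call began, along the tool's axes at that moment; what a row does not reach only later rows make up. A row lasts 1/12 s, in which the tool goes at most 41.7 mm and 7.16 degrees, less where a joint would pass 70% of its speed; a pose out of reach is approached as far as the arm can. A call with a number of a shift or a turn outside -1 to 1 is refused whole. A call with a gripper value outside its range is refused whole. The fingers move at their own pace and stop on an object; the grip force is fixed at half the most. Time passes only in rows, so rows that repeat a pose let the fingers close. It gives the time, the measured TCP pose, the force and the opening at its end, in the units of the state.
- manip.state(): the state, without advancing time (a new reading comes with each control period).
- manip.grab_frame(name): name is "side" or "top"; returns the picture (420x560x3 uint8, red, green, blue); there is no depth.
- manip.camera_info(name): a dict with "intrinsics" (3x3 intrinsics, pixels), "extrinsics" (4x4, takes a point from world to camera coordinates). Camera axes: x right, y down, z forward; pixel columns grow to the right and rows downward; lengths in m; the calibration is good to about 2 mm. A picture is of the moment at which its call begins. camera_info takes no time and is no camera call.
- manip.job_done(): hands the job in, once; it reports no verdict.
The state is a dict: "time": time; "joint_pos": joint angles; "joint_vel": joint speeds; "joint_efforts": joint torques, N m; "tool_pos": TCP position; "tool_rot": TCP orientation; "contact_force": force on the tool from outside, world axes, zero at the start; "ft_torque": the same for the moment, N m; "gripper_width": opening from 0.0 (shut) to 1.0 (fully open).
Only numpy, scipy, OpenCV 4.12 (cv2) and the standard library are available. Lean on these libraries where they do the work, as an engineer would, in place of code of your own. Each camera call takes 0.05 s, during which the arm holds its last target. There are 200 camera calls.

TASK

Set up the tasting corner for opening: pull the drawer of the counter cabinet all the way out to its stop and hang every mug that is in it by its handle on the hooks of the mug stand, one mug to a hook. Put every small drink carton that stands loose on the worktop into the drawer as well, and when all is done push the drawer fully shut. Leave the other food packs where they are.

Things in the scene. Friction and masses are not known exactly. Their poses are not given: they have to be found in the camera images.
- cabinet: Low grey fixed cabinet with one white drawer and an aluminium top, 175 deep (x) x 320 wide (y) x 100 mm high. Origin: on the worktop, mid-width, 120 mm behind the carcase's front edge and 55 mm before its back; x points from the drawer front to the back, y to the left as seen from the front, z up. A white food tray, 55 mm high, stands on the rear right of its top and cannot be moved.
- drawer (a joint): How far the drawer is pulled out, in m: 0 shut, 0.165 at the stop. It slides along the cabinet's -x axis, with about 2 N of friction, and stays where it is left.
- drawer_handle (a point): Middle of the drawer's steel bar handle: a level bar along the cabinet's y, about 10 mm thick and 130 mm long, 40 mm (to the bar's axis) in front of the white drawer front and 28 mm below the cabinet's top and 20 mm below the front's upper edge; free from above. Moves with the drawer; axes as the cabinet's.
- drawer_floor (a point): Centre of the drawer's inner floor, 22 mm above the worktop. Inside 163 mm long (x), 280 mm wide (y); side and back walls 52 mm high, 4 to 5 mm thick; the front rises 70 mm above the floor. At the stop the whole inside lies clear of the cabinet; shut, there are 68 mm from floor to the cabinet's top plate. Moves with the drawer; axes as the cabinet's.
- stand: Steel mug stand, fixed: foot plate 140 x 140 x 10 mm, a 16 mm post, a 12 mm crossbar 224 mm long at 130 mm height and three identical gooseneck hooks rising from it, 105 mm apart. Origin: centre of the foot's underside; x points away from the hooks' tips (the tips point to -x), y to the left, z up. Uprights and crossbar lie at x = +35 mm.
- hook0 (a point): Axis of the level arm of the left hook, 210 mm above the worktop: the arm is a 7 mm round bar along the stand's x, from the upright 35 mm behind this point (+x) to 34 mm in front of it (-x), where it ends in a tip turned up: the tip's top lies 14.5 mm above the arm's axis, its foremost point 45 mm in front of this point. Axes as the stand's.
- hook1 (a point): Axis of the level arm of the middle hook, 210 mm above the worktop: the arm is a 7 mm round bar along the stand's x, from the upright 35 mm behind this point (+x) to 34 mm in front of it (-x), where it ends in a tip turned up: the tip's top lies 14.5 mm above the arm's axis, its foremost point 45 mm in front of this point. Axes as the stand's.
- hook2 (a point): Axis of the level arm of the right hook, 210 mm above the worktop: the arm is a 7 mm round bar along the stand's x, from the upright 35 mm behind this point (+x) to 34 mm in front of it (-x), where it ends in a tip turned up: the tip's top lies 14.5 mm above the arm's axis, its foremost point 45 mm in front of this point. Axes as the stand's.
- mug0: Small steel tasting mug, 54 mm across, 60 mm high, walls 2.5 mm, open at the top, about 110 g; two or three of these stand upright in the drawer, each with the handle to the left as seen from the front of the cabinet, give or take 0.3 rad. Origin: centre of its underside; z up through the mouth, the handle on its +y side, a loop in its y-z plane reaching to y = 51.5 mm. None if absent.
- mug0_loop (a point): Middle of the opening in the handle of mug0, 36 mm from the mug's axis (+y) and 32 mm above its underside. The opening is 18.5 mm wide (y from 27 to 45.5 mm) and 36 mm high (z from 14 to 50 mm); the handle is a 6 mm round bar. Axes as the mug's.
- mug1: Small steel tasting mug, 54 mm across, 60 mm high, walls 2.5 mm, open at the top, about 110 g; two or three of these stand upright in the drawer, each with the handle to the left as seen from the front of the cabinet, give or take 0.3 rad. Origin: centre of its underside; z up through the mouth, the handle on its +y side, a loop in its y-z plane reaching to y = 51.5 mm. None if absent.
- mug1_loop (a point): Middle of the opening in the handle of mug1, 36 mm from the mug's axis (+y) and 32 mm above its underside. The opening is 18.5 mm wide (y from 27 to 45.5 mm) and 36 mm high (z from 14 to 50 mm); the handle is a 6 mm round bar. Axes as the mug's.
- mug2: Small steel tasting mug, 54 mm across, 60 mm high, walls 2.5 mm, open at the top, about 110 g; two or three of these stand upright in the drawer, each with the handle to the left as seen from the front of the cabinet, give or take 0.3 rad. Origin: centre of its underside; z up through the mouth, the handle on its +y side, a loop in its y-z plane reaching to y = 51.5 mm. None if absent.
- mug2_loop (a point): Middle of the opening in the handle of mug2, 36 mm from the mug's axis (+y) and 32 mm above its underside. The opening is 18.5 mm wide (y from 27 to 45.5 mm) and 36 mm high (z from 14 to 50 mm); the handle is a 6 mm round bar. Axes as the mug's.
- carton0: Small dark drink carton, 27 (x) x 33 (y) x 57 mm with a flat seam on top (the solid body is 50 mm high), 45 g; three or four of these stand on the worktop in a loose row to the left of the cabinet. Origin: centre of its underside, z up. None if absent.
- carton1: Small dark drink carton, 27 (x) x 33 (y) x 57 mm with a flat seam on top (the solid body is 50 mm high), 45 g; three or four of these stand on the worktop in a loose row to the left of the cabinet. Origin: centre of its underside, z up. None if absent.
- carton2: Small dark drink carton, 27 (x) x 33 (y) x 57 mm with a flat seam on top (the solid body is 50 mm high), 45 g; three or four of these stand on the worktop in a loose row to the left of the cabinet. Origin: centre of its underside, z up. None if absent.
- carton3: Small dark drink carton, 27 (x) x 33 (y) x 57 mm with a flat seam on top (the solid body is 50 mm high), 45 g; three or four of these stand on the worktop in a loose row to the left of the cabinet. Origin: centre of its underside, z up. None if absent.
- flat_carton: Flat printed carton, 105 x 91 x 42 mm, on the worktop to the left of the stand's foot; leave it alone. Origin: centre of its underside.
- cheese_wedge: Cheese wedge, 36 x 89 x 40 mm, on the marble board of the wire cutter at the far right; leave it alone. The cutter's bow stands raised there: keep the arm clear of it. Origin: centre of its underside.
Mind the look-alikes: they are no part of the job. Leave any green look-alike of the carton1 alone.

How it is judged:
On the way, in this order (a step that is already met when the one before it is completed fails the run):
1. the drawer is pulled out to its stop (within 6 mm) (value of joint drawer above 0.159 m), for 0.2 s.
2. every mug hangs by its handle on a hook of the stand, one to a hook, let go (((x of mug0_loop in the frame of hook0 between -0.045 and 0.04 m and y of mug0_loop in the frame of hook0 between -0.022 and 0.022 m and z of mug0_loop in the frame of hook0 between -0.03 and 0.015 m) or (x of mug0_loop in the frame of hook1 between -0.045 and 0.04 m and y of mug0_loop in the frame of hook1 between -0.022 and 0.022 m and z of mug0_loop in the frame of hook1 between -0.03 and 0.015 m) or (x of mug0_loop in the frame of hook2 between -0.045 and 0.04 m and y of mug0_loop in the frame of hook2 between -0.022 and 0.022 m and z of mug0_loop in the frame of hook2 between -0.03 and 0.015 m)) and contact force between each of mug0, mug1, mug2 and stand above 0.3 N and contact force between each of mug0, mug1, mug2 and the fingers below 0.1 N and ((x of mug1_loop in the frame of hook0 between -0.045 and 0.04 m and y of mug1_loop in the frame of hook0 between -0.022 and 0.022 m and z of mug1_loop in the frame of hook0 between -0.03 and 0.015 m) or (x of mug1_loop in the frame of hook1 between -0.045 and 0.04 m and y of mug1_loop in the frame of hook1 between -0.022 and 0.022 m and z of mug1_loop in the frame of hook1 between -0.03 and 0.015 m) or (x of mug1_loop in the frame of hook2 between -0.045 and 0.04 m and y of mug1_loop in the frame of hook2 between -0.022 and 0.022 m and z of mug1_loop in the frame of hook2 between -0.03 and 0.015 m)) and ((x of mug2_loop in the frame of hook0 between -0.045 and 0.04 m and y of mug2_loop in the frame of hook0 between -0.022 and 0.022 m and z of mug2_loop in the frame of hook0 between -0.03 and 0.015 m) or (x of mug2_loop in the frame of hook1 between -0.045 and 0.04 m and y of mug2_loop in the frame of hook1 between -0.022 and 0.022 m and z of mug2_loop in the frame of hook1 between -0.03 and 0.015 m) or (x of mug2_loop in the frame of hook2 between -0.045 and 0.04 m and y of mug2_loop in the frame of hook2 between -0.022 and 0.022 m and z of mug2_loop in the frame of hook2 between -0.03 and 0.015 m)) and distance between mug0_loop and mug1_loop above 0.06 m and distance between each of mug1_loop, mug0_loop and mug2_loop above 0.06 m), for 0.3 s.
At the end, for the whole second after the job is handed in: Every mug hangs by its handle with a hook's arm through the handle's opening, one mug to a hook, still (under 50 mm/s) and borne by the stand; every carton lies or stands inside the drawer, still; the drawer is shut to within 6 mm (all of step 2 and linear speed of each of mug0, mug1, mug2 below 0.05 m/s and x of carton0 in the frame of drawer_floor between -0.0815 and 0.0815 m and y of carton0 in the frame of drawer_floor between -0.14 and 0.14 m and z of carton0 in the frame of drawer_floor between -0.01 and 0.045 m and linear speed of each of carton0, carton1, carton2, carton3 below 0.03 m/s and x of carton1 in the frame of drawer_floor between -0.0815 and 0.0815 m and y of carton1 in the frame of drawer_floor between -0.14 and 0.14 m and z of carton1 in the frame of drawer_floor between -0.01 and 0.045 m and x of carton2 in the frame of drawer_floor between -0.0815 and 0.0815 m and y of carton2 in the frame of drawer_floor between -0.14 and 0.14 m and z of carton2 in the frame of drawer_floor between -0.01 and 0.045 m and value of joint drawer below 0.006 m and x of carton3 in the frame of drawer_floor between -0.0815 and 0.0815 m and y of carton3 in the frame of drawer_floor between -0.14 and 0.14 m and z of carton3 in the frame of drawer_floor between -0.01 and 0.045 m); the robot touches nothing.
It fails at once if a bystanding food pack is moved by more than 30 mm (distance of any of flat_carton, cheese_wedge from where it was at the start of the episode above 0.03 m).
Of mug0, mug1, mug2 only 2 to 3 are there at a start; the rules pass over those that are not, and their reading is None.
Of carton0, carton1, carton2, carton3 only 3 to 4 are there at a start; the rules pass over those that are not, and their reading is None.
At some moment in a run one of carton0, carton1 may be knocked a few centimetres aside while the robot is not near it.
It also fails if it takes over 210 s, if anything falls off the work surface, if the arm or the gripper's body presses on something with over 40 N, if the wrist force passes 120 N, or if a joint passes its speed limit or range.

## Working session

There is one attempt and no reset: what is moved stays moved. The work goes in short steps, Python scripts to look and compute and a tool call to move; the robot and the scene stay as the last step left them, time stands still between calls to the robot, and variables do not carry over. Pictures are saved under pics/ and viewed, on a budget of 14 in all, crops included, one or two more only if the job needs it, and the job is handed in when it is done.

Besides the shell and the picture viewer there is one more tool, called by a JSON object that holds its "method" and its "body". carry_out: Moves the arm, as the interface text tells. Scaled input: -1 to 1 covers 0.4 m each way for a shift and 0.5 rad each way for a turn. Its arguments: {"type":"object","properties":{"moves":{"type":"array"}},"required":["moves"]}

```bash
ls; mkdir -p pics
python3 - <<'E'
from plant import manip
import cv2,json,numpy as np
s=manip.state();print({k:np.round(v,3).tolist() for k,v in s.items()})
for n in("top","side"):
    im=manip.grab_frame(n);cv2.imwrite(f"pics/{n}0.png",im[:,:,::-1])
    c=manip.camera_info(n);print(n,np.round(c["intrinsics"],2).tolist(),np.round(c["extrinsics"],4).tolist())
E
```

```text
pics
{'time': 0.0, 'joint_pos': [1.059, 0.053, 1.614, 0.0, 1.476, -0.119], 'joint_vel': [-0.001, 0.001, -0.0, 0.0, 0.001, 0.0], 'joint_efforts': [-0.002, -39.367, -37.018, -0.0, 0.007, -0.0], 'tool_pos': [0.239, 0.577, 0.23], 'tool_rot': [-0.0, 0.195, 0.981, -0.001], 'contact_force': [0.359, 0.5, -0.224], 'ft_torque': [-0.0, -0.055, -0.005], 'gripper_width': 1.001}
top [[439.98, 0.0, 281.03], [0.0, 439.98, 202.44], [0.0, 0.0, 1.0]] [[-0.0283, -0.9996, 0.0015, -0.0543], [-0.9849, 0.0276, -0.171, 0.6384], [0.1709, -0.0063, -0.9853, 1.3223], [0.0, 0.0, 0.0, 1.0]]
side [[511.79, 0.0, 276.3], [0.0, 511.79, 206.4], [0.0, 0.0, 1.0]] [[-0.966, 0.2586, -0.0077, 0.6218], [0.1244, 0.4383, -0.8902, 0.0718], [-0.2268, -0.8608, -0.4555, 1.4827], [0.0, 0.0, 0.0, 1.0]]
```

View pics/top0.png

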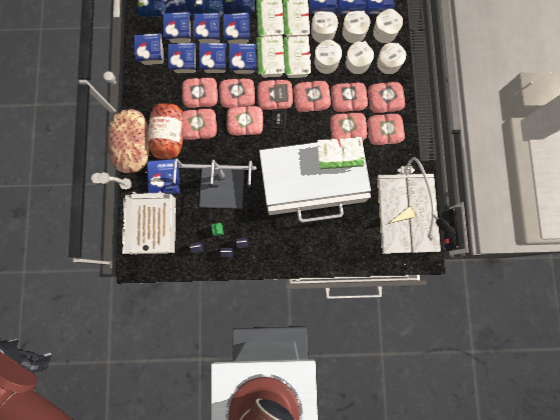

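View pics/side0.png

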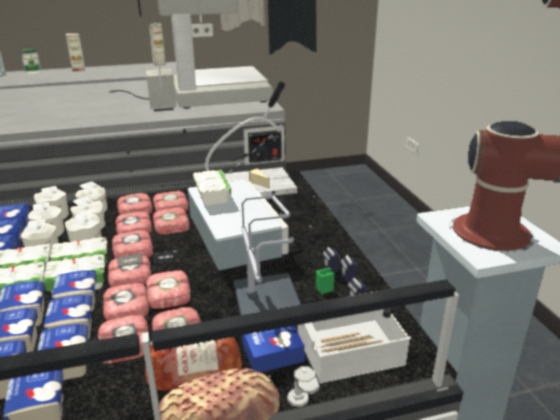

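Top view: cabinet around (315,178), with its handle at (321,212). The stand's hooks run along row 165, from (180,165) to (252,170). There are three dark cartons at (197,247), (226,252) and (242,242), and the green look-alike is at (217,230). The dark spots at (280,92/118) lie among the meat packs, so they aren't cartons. Next I'll measure and take one close crop.

```bash
cat > h.py <<'E'
from plant import manip
import numpy as np, cv2
from scipy.spatial.transform import Rotation as R
def cam(n):
    c=manip.camera_info(n);return np.array(c["intrinsics"]),np.array(c["extrinsics"])
def px(n,p):
    K,E=cam(n);q=K@(E[:3,:3]@np.array(p,float)+E[:3,3]);return q[:2]/q[2]
def ray(n,u,v,z):
    K,E=cam(n);C=-E[:3,:3].T@E[:3,3];d=E[:3,:3].T@np.linalg.solve(K,[u,v,1]);return C+d*(z-C[2])/d[2]
def tri(uvt,uvs):
    K1,E1=cam("top");K2,E2=cam("side")
    X=cv2.triangulatePoints(K1@E1[:3],K2@E2[:3],np.array(uvt,float),np.array(uvs,float));return (X[:3]/X[3]).T
def grab(n,name):
    im=manip.grab_frame(n)[:,:,::-1].copy();cv2.imwrite(f"pics/{name}.png",im);return im
E
python3 - <<'E'
from h import *
print(-cam("top")[1][:3,:3].T@cam("top")[1][:3,3], -cam("side")[1][:3,:3].T@cam("side")[1][:3,3])
t=cv2.imread("pics/top0.png");s=cv2.imread("pics/side0.png")
a=cv2.resize(t[135:275,140:390],None,fx=3.2,fy=3.2,interpolation=cv2.INTER_CUBIC)
b=cv2.resize(s[165:325,180:380],None,fx=2,fy=2,interpolation=cv2.INTER_CUBIC)
cv2.imwrite("pics/c1.png",a)
cv2.imwrite("pics/c2.png",cv2.resize(s[165:325,180:380],None,fx=3.75,fy=3.75,interpolation=cv2.INTER_CUBIC)) 
# cartons: dark bluish mask
hsv=cv2.cvtColor(t,cv2.COLOR_BGR2HSV)
for nm,im,(x0,y0,x1,y1) in(("top",t,(185,222,255,262)),("side",s,(310,240,375,300))):
    hsv=cv2.cvtColor(im,cv2.COLOR_BGR2HSV)
    for lab,lo,hi in(("green",(45,120,60),(75,255,255)),("blue",(110,40,40),(140,255,255))):
        m=np.zeros(im.shape[:2],np.uint8);m[y0:y1,x0:x1]=cv2.inRange(hsv,lo,hi)[y0:y1,x0:x1]
        n,_,st,ce=cv2.connectedComponentsWithStats(m)
        for i in range(1,n):
            if st[i,4]>6:print(nm,lab,st[i],ce[i].round(1),ray(nm,*ce[i],.05).round(3) )
E
```

```text
[ 0.40120842 -0.0636029   1.4120706 ] [0.92798664 1.08415978 0.74411137]
top green [211 223  13  13 131] [217.1 229. ] [0.559 0.129 0.05 ]
top blue [236 238  13   9  79] [241.8 242.5] [0.515 0.052 0.05 ]
top blue [190 242  14  10  85] [196.8 247.2] [0.505 0.192 0.05 ]
top blue [220 248  13   9  78] [226.7 252.5] [0.486 0.099 0.05 ]
side green [316 267  19  27 417] [324.7 280.1] [0.571 0.166 0.05 ]
side blue [326 250  13  22 131] [333.7 261.4] [0.523 0.098 0.05 ]
side blue [343 257  23  36 249] [353.1 275.6] [0.501 0.166 0.05 ]
```

View pics/c1.png

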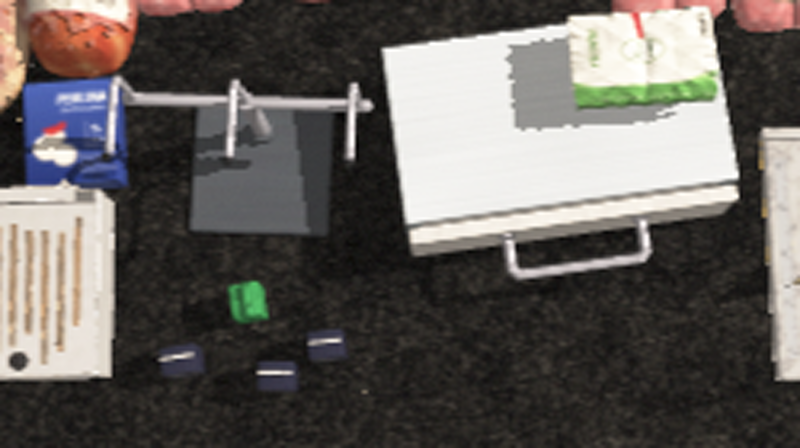

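View pics/c2.png

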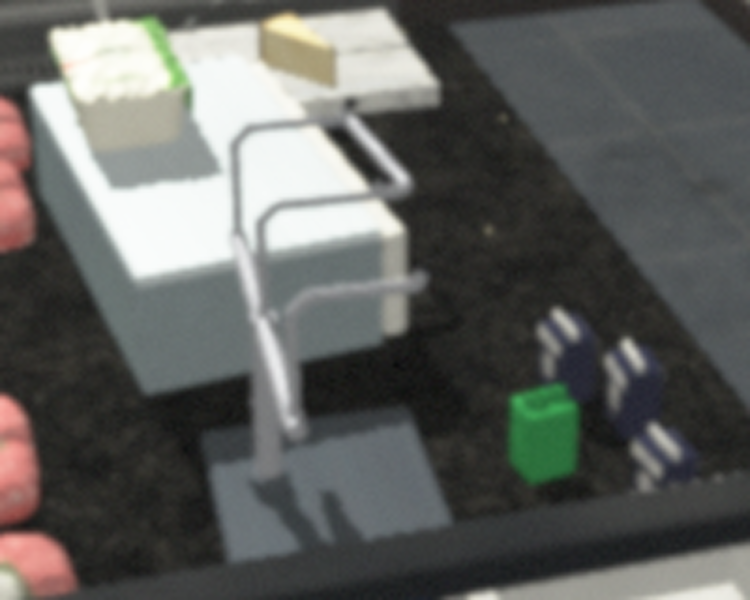

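Run:
```python
from h import *
def c1(u,v,z):return ray("top",140+(u+.5)/3.2-.5,135+(v+.5)/3.2-.5,z)
P={k:c1(*a,.1) for k,a in dict(bl=(383,48),fl=(408,226),fr=(738,185)).items()}
for k,p in P.items():print(k,p.round(4))
print("width",np.linalg.norm(P['fl']-P['fr']),"depth",np.linalg.norm(P['bl']-P['fl']))
d=P['fl']-P['fr'];print("yaw",np.arctan2(-d[0],d[1]))
e=P['bl']-P['fl'];print("yaw2",np.arctan2(e[1],e[0]))
h=[c1(518,274,.072),c1(648,262,.072)];print("handle",h,np.mean(h,0))
print("foot",[c1(*a,.01).round(4) for a in((190,235),(328,236))])
for n,(a,b) in enumerate([((120,80),(110,155)),((236,83),(231,155)),((354,86),(351,156))]):
    print("hook",n,c1(*a,.21).round(4),c1(*b,.222).round(4))
# side: hook tips in c2
f=lambda u,v:(180+(u+.5)/3.75-.5,165+(v+.5)/3.75-.5)
g=lambda u,v:(140+(u+.5)/3.2-.5,135+(v+.5)/3.2-.5)
for a,b in(((110,152),(420,280)),((231,153),(402,185)),((351,154),(349,108))):print("tip tri",tri(g(*a),f(*b)).round(4))
for a in((160,347),(203,372),(257,360),(298,388),(308,330),(345,357)):print(c1(*a,.05).round(3))
for a,b in(((162,358),(196,355)),((258,373),(294,373)),((309,346),(341,342))):print('seam',c1(*a,.057).round(4),c1(*b,.057).round(4))
```

```text
bl [ 0.7962 -0.0096  0.1   ]
fl [ 0.6213 -0.0298  0.1   ]
fr [ 0.652 -0.344  0.1  ]
width 0.3157161322063951 depth 0.1760935853674841
yaw 0.09733871237346371
yaw2 0.1146550352353057
handle [array([ 0.57634342, -0.13347501,  0.072     ]), array([ 0.58444785, -0.25877041,  0.072     ])] [ 0.58039564 -0.19612271  0.072     ]
foot [array([0.6333, 0.1924, 0.01  ]), array([0.6284, 0.0534, 0.01  ])]
hook 0 [0.7403 0.218  0.21  ] [0.6702 0.2231 0.222 ]
hook 1 [0.7348 0.1159 0.21  ] [0.6673 0.1186 0.222 ]
hook 2 [0.7291 0.0121 0.21  ] [0.6635 0.0149 0.222 ]
tip tri [[0.6726 0.2265 0.2115]]
tip tri [[0.6595 0.1232 0.2164]]
tip tri [[0.6602 0.0172 0.2171]]
[0.518 0.214 0.05 ]
[0.493 0.172 0.05 ]
[0.503 0.12  0.05 ]
[0.475 0.081 0.05 ]
[0.53  0.071 0.05 ]
[0.503 0.035 0.05 ]
seam [0.5067 0.2103 0.057 ] [0.5086 0.1777 0.057 ]
seam [0.4898 0.1183 0.057 ] [0.4888 0.0838 0.057 ]
seam [0.5142 0.0691 0.057 ] [0.5172 0.0383 0.057 ]
```

Three dark cartons are confirmed, with seam centres at about (.508,.194), (.489,.101) and (.516,.054). The green pack is a look-alike. Both the cabinet depth and width and the stand's 105 mm hook pitch check out. Next is the drawer handle at (0.580,-0.194), yaw 0.10.

```bash
cat >> h.py <<'E'
def rel(*W):
    """W: (x,y,z,yaw) tool y=(cos,sin yaw), tool down; prints move units from the measured pose"""
    s=manip.state();p=s["tool_pos"];q=np.array(s["tool_rot"]);r=R.from_quat(q[[1,2,3,0]]);M=r.as_matrix()
    print("t",round(s["time"],2),"p",np.round(p,4),"yaw",np.round(np.arctan2(M[1,1],M[0,1]),3),"tilt",np.round(M[:2,2],3),"F",np.round(s["contact_force"],1),"g",round(s["gripper_width"],3))
    for x,y,z,w in W:
        T=np.array([[-np.sin(w),np.cos(w),0],[np.cos(w),np.sin(w),0],[0,0,-1]])
        print(np.round(M.T@(np.array([x,y,z])-p)/.4,3).tolist(),np.round((r.inv()*R.from_matrix(T)).as_rotvec()/.5,3).tolist())
E
python3 -c "
from h import *
rel((.42,.30,.25,.7),(.58,-.194,.25,.1))"
```

```text
t 0.1 p [0.2389 0.5769 0.2302] yaw 1.178 tilt [-0.001 -0.002] F [-0.4 -0.8 -0.4] g 0.998
[-0.683, -0.466, -0.049] [-0.004, 0.0, 0.956]
[-1.525, -1.454, -0.047] [-0.004, 0.002, 2.156]
```

{"method": "carry_out", "body": {"moves": [[0.4,-0.1,-0.05,-0.05,0,0,0.2],[0.4,-0.2,-0.13,-0.05,0,0,0.4],[0.4,-0.3,-0.2,-0.05,0,0,0.6],[0.4,-0.4,-0.27,-0.05,0,0,0.8],[0.4,-0.5,-0.34,-0.05,0,0,0.95],[0.4,-0.6,-0.4,-0.05,0,0,0.95],[0.4,-0.68,-0.47,-0.05,0,0,0.95],[0.4,-0.68,-0.47,-0.05,0,0,0.95]]}}

```text
time: 0.77
tool_pos: [0.4182, 0.299, 0.2509]
tool_rot: [-0.0, 0.42, 0.907, -0.0]
contact_force: [1.0, 0.9, 0.1]
gripper_width: 0.399
```

```bash
python3 -c "
from h import *
rel((.50,.05,.25,.3),(.58,-.194,.2,.1))"
```

```text
t 0.77 p [0.4182 0.299  0.2509] yaw 0.703 tilt [-0. -0.] F [1.  0.9 0.1] g 0.399
[-0.607, -0.247, 0.002] [-0.001, -0.0, 0.807]
[-1.202, -0.488, 0.127] [-0.001, 0.0, 1.207]
```

{"method": "carry_out", "body": {"moves": [[0.4,-0.1,-0.05,0,0,0,0.2],[0.4,-0.2,-0.1,0,0,0,0.4],[0.4,-0.3,-0.13,0,0,0,0.6],[0.4,-0.4,-0.17,0,0,0,0.8],[0.4,-0.5,-0.21,0,0,0,1.0],[0.4,-0.6,-0.25,0,0,0,1.0],[0.4,-0.7,-0.29,0,0,0,1.0],[0.4,-0.8,-0.33,0,0,0,1.0]]}}

```text
time: 1.43
tool_pos: [0.5197, -0.0181, 0.251]
tool_rot: [-0.0, 0.632, 0.775, -0.0]
contact_force: [0.4, 0.4, -0.3]
gripper_width: 0.403
```

```bash
python3 -c "
from h import *
rel((.58,-.194,.13,.1),(.58,-.194,.053,.1))"
```

```text
t 1.43 p [ 0.5197 -0.0181  0.251 ] yaw 0.203 tilt [-0.  0.] F [ 0.4  0.4 -0.3] g 0.403
[-0.461, 0.059, 0.302] [-0.0, -0.0, 0.205]
[-0.461, 0.059, 0.495] [-0.0, -0.0, 0.205]
```

{"method": "carry_out", "body": {"moves": [[0.4,-0.1,0.02,0.05,0,0,0.1],[0.4,-0.2,0.03,0.1,0,0,0.2],[0.4,-0.3,0.04,0.15,0,0,0.2],[0.4,-0.4,0.06,0.2,0,0,0.2],[0.4,-0.46,0.06,0.28,0,0,0.2],[0.4,-0.46,0.06,0.37,0,0,0.2],[0.4,-0.46,0.06,0.44,0,0,0.2],[0.4,-0.46,0.06,0.49,0,0,0.2]]}}

```text
time: 2.1
tool_pos: [0.5776, -0.1913, 0.0501]
tool_rot: [-0.003, 0.67, 0.742, -0.001]
contact_force: [-0.4, 0.5, -0.6]
gripper_width: 0.403
```

{"method": "carry_out", "body": {"moves": [[0.4,0,0,0,0,0,0],[0,0,0,0,0,0,0],[0,0,0,0,0,0,0],[0,0,0,0,0,0,0],[0,0,0,0,0,0,0],[0,0,0,0,0,0,0]]}}

```text
time: 2.6
tool_pos: [0.5814, -0.1917, 0.0571]
tool_rot: [0.001, 0.67, 0.743, 0.0]
contact_force: [-0.8, -0.4, 1.2]
gripper_width: 0.087
```

```bash
python3 -c "
from h import *
rel((.58-.1642,-.194-.0165,.053,.1))"
```

```text
t 2.6 p [ 0.5814 -0.1917  0.0571] yaw 0.104 tilt [ 0.003 -0.001] F [-0.8 -0.4  1.2] g 0.087
[-0.004, -0.417, 0.009] [0.005, 0.003, 0.007]
```

{"method": "carry_out", "body": {"moves": [[0,0,-0.03,0,0,0,0],[0,0,-0.08,0,0,0,0],[0,0,-0.14,0,0,0,0],[0,0,-0.2,0,0,0,0],[0,0,-0.26,0,0,0,0],[0,0,-0.32,0,0,0,0],[0,0,-0.37,0,0,0,0],[0,0,-0.4,0,0,0,0]]}}

```text
time: 3.27
tool_pos: [0.4213, -0.2095, 0.0571]
tool_rot: [0.003, 0.67, 0.742, -0.0]
contact_force: [4.0, -3.2, -2.8]
gripper_width: 0.09
```

{"method": "carry_out", "body": {"moves": [[0,0,-0.01,0,0,0,0],[0,0,-0.02,0,0,0,0],[0,0,-0.025,0,0,0,0],[0,0,-0.025,0,0,0,0],[0,0,-0.025,0,0,0,0]]}}

```text
time: 3.68
tool_pos: [0.4193, -0.2097, 0.0573]
tool_rot: [0.01, 0.67, 0.742, 0.006]
contact_force: [30.8, -1.2, -20.6]
gripper_width: 0.09
```

{"method": "carry_out", "body": {"moves": [[0.4,0,0.015,0,0,0,0],[0.4,0,0.015,0,0,0,0],[0.4,0,0.015,0,0,0,0],[0.4,0,0.015,-0.08,0,0,0],[0.4,0,0.015,-0.18,0,0,0],[0.4,0,0.015,-0.28,0,0,0],[0.4,0.1,0.015,-0.38,0,0,0],[0.4,0.2,0.015,-0.4,0,0,0]]}}

```text
time: 4.35
tool_pos: [0.4117, -0.142, 0.2172]
tool_rot: [0.004, 0.671, 0.741, 0.001]
contact_force: [0.5, 0.2, 0.6]
gripper_width: 0.402
```

{"method": "carry_out", "body": {"moves": [[0.4,0.1,0,0,0,0,0],[0.4,0.2,0,0,0,0,0],[0.4,0.3,0,0,0,0,0],[0.4,0.4,0,0,0,0,0],[0.4,0.5,0,0,0,0,0],[0.4,0.6,0,0,0,0,0],[0.4,0.7,0,0,0,0,0],[0.4,0.8,0,0,0,0,0]]}}

```text
time: 5.02
tool_pos: [0.3764, 0.1799, 0.2117]
tool_rot: [0.001, 0.67, 0.742, 0.001]
contact_force: [1.1, -0.2, -0.3]
gripper_width: 0.4
```

Run:
```python
from h import *
rel()
t=grab("top","top1");s=grab("side","side1")
a=cv2.resize(t[185:275,220:390],None,fx=4,fy=4,interpolation=cv2.INTER_CUBIC)
b=cv2.resize(s[165:295,230:400],None,fx=4,fy=4,interpolation=cv2.INTER_CUBIC)
cv2.imwrite("pics/c3.png",a)
cv2.imwrite("pics/c4.png",b)
```

```text
t 5.02 p [0.3764 0.1799 0.2117] yaw 0.103 tilt [0.001 0.   ] F [ 1.1 -0.2 -0.3] g 0.4
```

View pics/c3.png

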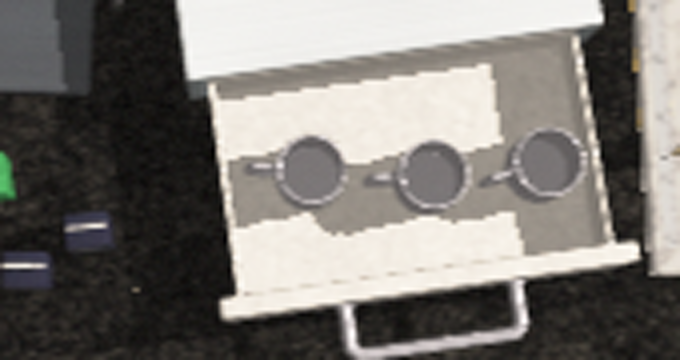

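The drawer is open with three mugs in it. Their rims in the crop are at (311,170), (433,174) and (548,162), with the handles to the left.

Run:
```python
from h import *
a=cv2.imread("pics/c3.png");g=cv2.cvtColor(a,cv2.COLOR_BGR2GRAY)
C=cv2.HoughCircles(g,cv2.HOUGH_GRADIENT,1,60,param1=120,param2=15,minRadius=32,maxRadius=44);print(C)
f=lambda u,v,z:ray("top",220+(u+.5)/4-.5,185+(v+.5)/4-.5,z)
for (u,v),(hu,hv) in(((311,170),(247,166)),((433,174),(366,179)),((548,162),(482,183))):
    c=f(u,v,.082);h=f(hu,hv,.056);d=h-c;print(c.round(4),h.round(4),"len",np.linalg.norm(d[:2]).round(4),"yaw",np.arctan2(-d[0],d[1]).round(3))
for u,v in((213,86),(232,296),(578,40),(608,240)):print("wall top",f(u,v,.074).round(4))
print("front top",f(222,306,.092).round(4),f(638,250,.092).round(4))
```

```text
[[[311.5 170.5  33.8]
  [431.5 174.5  33.3]
  [551.5 164.5  33.5]
  [679.5 114.5  43.3]]]
[ 0.5544 -0.1196  0.082 ] [ 0.5619 -0.0712  0.056 ] len 0.0489 yaw -0.154
[ 0.5488 -0.2121  0.082 ] [ 0.5492 -0.163   0.056 ] len 0.0491 yaw -0.009
[ 0.5555 -0.2999  0.082 ] [ 0.5436 -0.2526  0.056 ] len 0.0488 yaw 0.246
wall top [ 0.6225 -0.0467  0.074 ]
wall top [ 0.4615 -0.057   0.074 ]
wall top [ 0.6507 -0.3301  0.074 ]
wall top [ 0.4956 -0.3435  0.074 ]
front top [ 0.4535 -0.0494  0.092 ] [ 0.4863 -0.3617  0.092 ]
```

Lengths fit: handle reach is 49 mm seen against 51.5 mm nominal. The mug yaws are -0.15, -0.01 and 0.25. Taking mug A (left) first.

```bash
python3 -c "
from h import *
rel((.5544,-.1196,.15,-.154),(.5544,-.1196,.044,-.154))"
```

```text
t 5.12 p [0.3756 0.1827 0.2115] yaw 0.112 tilt [-0.     0.002] F [ 0.2 -1.2 -0.4] g 0.399
[-0.801, 0.36, 0.152] [-0.0, -0.003, 0.531]
[-0.801, 0.36, 0.417] [-0.0, -0.003, 0.531]
```

{"method": "carry_out", "body": {"moves": [[0.85,-0.1,0.05,0.0,0,0,0.1],[0.85,-0.2,0.1,0.02,0,0,0.2],[0.85,-0.3,0.14,0.04,0,0,0.3],[0.85,-0.4,0.18,0.06,0,0,0.4],[0.85,-0.5,0.22,0.08,0,0,0.53],[0.85,-0.6,0.27,0.1,0,0,0.53],[0.85,-0.7,0.32,0.12,0,0,0.53],[0.85,-0.78,0.35,0.14,0,0,0.53]]}}

```text
time: 5.78
tool_pos: [0.5426, -0.1087, 0.1584]
tool_rot: [0.0, 0.763, 0.647, 0.0]
contact_force: [0.7, 0.6, 1.1]
gripper_width: 0.847
```

```bash
python3 -c "
from h import *
rel((.5544,-.1196,.044,-.154))"
```

```text
t 5.78 p [ 0.5426 -0.1087  0.1584] yaw -0.164 tilt [ 0.001 -0.001] F [0.7 0.6 1.1] g 0.847
[-0.022, 0.033, 0.286] [0.002, 0.001, -0.019]
```

{"method": "carry_out", "body": {"moves": [[0.85,-0.02,0.02,0,0,0,-0.02],[0.85,-0.02,0.02,0.05,0,0,-0.02],[0.85,-0.02,0.02,0.05,0,0,-0.02],[0.85,-0.02,0.02,0.05,0,0,-0.02]]}}

```text
time: 6.12
tool_pos: [0.5472, -0.1148, 0.137]
tool_rot: [-0.002, 0.759, 0.651, -0.001]
contact_force: [-1.3, 0.2, 0.5]
gripper_width: 0.847
```

```bash
python3 -c "
from h import *
rel((.5544,-.1196,.044,-.154))"
```

```text
t 6.12 p [ 0.5472 -0.1148  0.137 ] yaw -0.153 tilt [-0.003  0.001] F [-1.3  0.2  0.5] g 0.847
[-0.009, 0.021, 0.232] [-0.007, -0.001, 0.003]
```

{"method": "carry_out", "body": {"moves": [[0.85,-0.01,0.02,0.0,0,0,0],[0.85,-0.01,0.02,0.06,0,0,0],[0.85,-0.01,0.02,0.12,0,0,0],[0.85,-0.01,0.02,0.18,0,0,0],[0.85,-0.01,0.02,0.23,0,0,0],[0.85,-0.01,0.02,0.23,0,0,0],[0.85,-0.01,0.02,0.23,0,0,0]]}}

```text
time: 6.7
tool_pos: [0.5558, -0.1196, 0.0462]
tool_rot: [-0.0, 0.758, 0.652, -0.0]
contact_force: [0.4, 0.3, 1.2]
gripper_width: 0.853
```

{"method": "carry_out", "body": {"moves": [[0.4,0,0,0,0,0,0],[0.4,0,0,0,0,0,0],[0.4,0,0,0,0,0,0],[0.4,0,0,0,0,0,0],[0.4,0,0,0,0,0,0],[0.4,0,0,0,0,0,0]]}}

```text
time: 7.2
tool_pos: [0.5581, -0.1206, 0.0491]
tool_rot: [0.002, 0.759, 0.651, 0.001]
contact_force: [0.9, 1.1, 6.8]
gripper_width: 0.606
```

{"method": "carry_out", "body": {"moves": [[0.4,0,0,-0.05,0,0,0],[0.4,0,0,-0.12,0,0,0],[0.4,0,0,-0.19,0,0,0],[0.4,0,0,-0.26,0,0,0],[0.4,0,0,-0.33,0,0,0],[0.4,0,0,-0.4,0,0,0],[0.4,0,0,-0.4,0,0,0],[0.4,0,0,-0.4,0,0,0]]}}

```text
time: 7.87
tool_pos: [0.5572, -0.1204, 0.2089]
tool_rot: [0.002, 0.759, 0.651, 0.001]
contact_force: [-0.3, -0.6, -1.9]
gripper_width: 0.604
```

```bash
python3 -c "
from h import *
rel((.57,.1855,.21,-.045))"
```

```text
t 7.87 p [ 0.5572 -0.1204  0.2089] yaw -0.152 tilt [ 0.005 -0.002] F [-0.3 -0.6 -1.9] g 0.604
[0.761, -0.084, -0.004] [0.01, 0.003, -0.214]
```

{"method": "carry_out", "body": {"moves": [[0.4,0.08,-0.02,0,0,0,-0.05],[0.4,0.18,-0.04,0,0,0,-0.1],[0.4,0.28,-0.06,0,0,0,-0.15],[0.4,0.38,-0.08,0,0,0,-0.21],[0.4,0.48,-0.08,0,0,0,-0.21],[0.4,0.58,-0.08,0,0,0,-0.21],[0.4,0.68,-0.08,0,0,0,-0.21],[0.4,0.76,-0.08,0,0,0,-0.21]]}}

```text
time: 8.53
tool_pos: [0.569, 0.1879, 0.2036]
tool_rot: [-0.001, 0.723, 0.691, -0.001]
contact_force: [0.8, -0.9, -0.8]
gripper_width: 0.606
```

{"method": "carry_out", "body": {"moves": [[0.4,0,0,0,0,0,0],[0.4,0,0,0,0,0,0],[0.4,0,0,0,0,0,0]]}}

```text
time: 8.78
tool_pos: [0.5694, 0.1849, 0.2041]
tool_rot: [-0.001, 0.723, 0.69, -0.002]
contact_force: [0.2, -0.6, -1.1]
gripper_width: 0.605
```

Run:
```python
from h import *
rel((.641,.1845,.2105,-.045),(.7034,.1845,.2105,-.045))
t=grab("top","top2");s=grab("side","side2")
a=cv2.resize(t[130:260,150:290],None,fx=4,fy=4,interpolation=cv2.INTER_CUBIC)
b=cv2.resize(s[180:330,200:400],None,fx=3.2,fy=3.2,interpolation=cv2.INTER_CUBIC)[:,:800]
b=cv2.resize(s[205:305,230:370],None,fx=4,fy=4,interpolation=cv2.INTER_CUBIC)
cv2.imwrite("pics/c5.png",cv2.resize(np.vstack([t[150:230,160:300],s[205:305,230:370]]),None,fx=3.3,fy=3.3,interpolation=cv2.INTER_CUBIC))
```

```text
t 8.78 p [0.5694 0.1849 0.2041] yaw -0.047 tilt [-0.003 -0.001] F [ 0.2 -0.6 -1.1] g 0.605
[0.007, 0.179, -0.017] [-0.006, 0.003, -0.003]
[0.015, 0.335, -0.017] [-0.006, 0.003, -0.003]
```

View pics/c5.png

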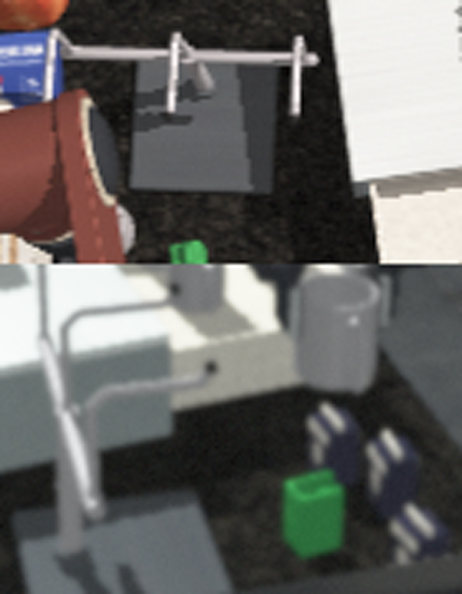

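Run:
```python
from h import *
s=cv2.imread("pics/side2.png")
b=np.array([.5694,.1849,.2041-.027]); w=-.045
X=np.array([np.cos(w),np.sin(w),0]);Y=np.array([-np.sin(w),np.cos(w),0]);Z=np.array([0,0,1])
pt=lambda y,z:px("side",b+y*Y+z*Z)
print("center top",pt(0,.06),"base",pt(0,0),"loop",pt(.036,.032),[pt(.0515,z).round(1) for z in(.014,.032,.05)])
print("hook0 tip pred",px("side",[.705-.045,.2205+.002,.222]),px("side",[.705,.2205,.21]),px("side",[.74,.2189,.21]))
x0,y0,k=305,200,12
c=cv2.resize(s[y0:y0+48,x0:x0+60],None,fx=k,fy=k,interpolation=cv2.INTER_CUBIC)
c=cv2.convertScaleAbs(c,alpha=1.6,beta=-60)
for z in(.014,.032,.05):
  u,v=(pt(.0485,z)-[x0,y0]+.5)*k;cv2.circle(c,(int(u),int(v)),4,(0,0,255),-1)
cv2.imwrite("pics/c6.png",c)
```

```text
center top [331.76308853 212.34489998] base [330.6132999  236.74277567] loop [336.53774463 232.04511695] [array([338.5, 243.2]), array([338.9, 235.7]), array([339.3, 228.1])]
hook0 tip pred [296.00576112 232.87042057] [274.4079316  240.54668002] [257.4045378  242.57733574]
```

View pics/c6.png

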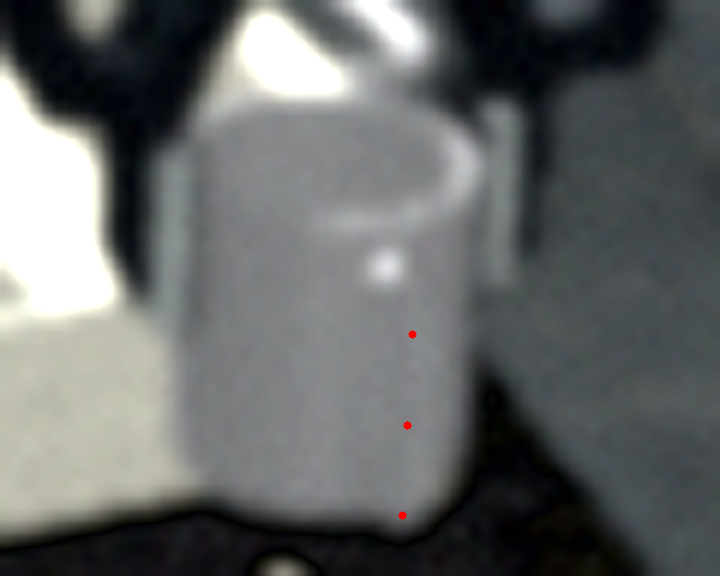

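Handle highlight at (337,222) and the bottom bump agree with the predicted loop to about 1 px. Moving to the pre-insert pose.

{"method": "carry_out", "body": {"moves": [[0.4,0.01,0.05,-0.01,0,0,0],[0.4,0.015,0.1,-0.017,0,0,0],[0.4,0.015,0.14,-0.017,0,0,0],[0.4,0.015,0.14,-0.017,0,0,0],[0.4,0.015,0.14,-0.017,0,0,0]]}}

```text
time: 9.3
tool_pos: [0.6267, 0.1872, 0.2124]
tool_rot: [-0.0, 0.724, 0.69, -0.001]
contact_force: [0.7, -0.3, -2.1]
gripper_width: 0.601
```

Run:
```python
from h import *
rel((.641,.188,.2105,-.045),(.7034,.1855,.2105,-.045),(.7034,.1855,.192,-.045))
s=grab("side","side3");t=grab("top","top3")
x0,y0,k=260,205,8
c=cv2.resize(s[y0:y0+50,x0:x0+80],None,fx=k,fy=k,interpolation=cv2.INTER_CUBIC)
x0,y0=155,155
d=cv2.resize(t[y0:y0+30,x0:x0+80],None,fx=k,fy=k,interpolation=cv2.INTER_CUBIC)
cv2.imwrite("pics/c7.png",cv2.convertScaleAbs(np.vstack([c[:360],d]),alpha=1.4,beta=-30))
```

```text
t 9.3 p [0.6267 0.1872 0.2124] yaw -0.049 tilt [-0.001 -0.   ] F [ 0.7 -0.3 -2.1] g 0.601
[0.004, 0.036, 0.005] [-0.002, 0.001, -0.008]
[0.005, 0.192, 0.004] [-0.002, 0.001, -0.008]
[0.005, 0.192, 0.051] [-0.002, 0.001, -0.008]
```

View pics/c7.png

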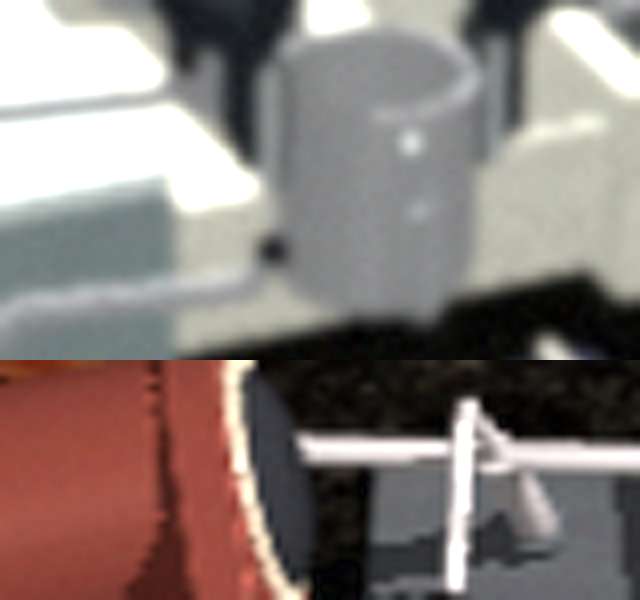

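Run:
```python
from h import *
b=np.array([.6267,.1872,.2124-.027]); w=-.047
X=np.array([np.cos(w),np.sin(w),0]);Y=np.array([-np.sin(w),np.cos(w),0]);Z=np.array([0,0,1])
f=lambda q:((px("side",q)-[260,205]+.5)*8-.5).round(0)
for y,z in((.036,.032),(.043,.056),(.0515,.032),(.045,.009)):print("mug",y,z,f(b+y*Y+z*Z))
H=np.array([.705,.221,.21]);w=-.045;X=np.array([np.cos(w),np.sin(w),0])
for d in(.035,0,-.034,-.045,-.078):print("hook",d,f(H+d*X))
print("tip mid",f(H-.042*X+[0,0,.009]), "per mm y",f(H+[0,.01,0])-f(H),"z",f(H+[0,0,.01])-f(H))
```

```text
mug 0.036 0.032 [410. 226.]
mug 0.043 0.056 [420. 158.]
mug 0.0515 0.032 [427. 256.]
mug 0.045 0.009 [418. 321.]
hook 0.035 [-17. 305.]
hook 0 [119. 289.]
hook -0.034 [250. 273.]
hook -0.045 [292. 268.]
hook -0.078 [416. 253.]
tip mid [280. 239.] per mm y [10. 20.] z [  0. -34.]
```

{"method": "carry_out", "body": {"moves": [[0.4,0.01,0.0,0.004,0,0,0],[0.4,0.01,0.03,0.004,0,0,0],[0.4,0.01,0.06,0.004,0,0,0],[0.4,0.01,0.09,0.004,0,0,0],[0.4,0.01,0.12,0.004,0,0,0],[0.4,0.01,0.15,0.004,0,0,0],[0.4,0.01,0.19,0.004,0,0,0],[0.4,0.01,0.19,0.004,0,0,0]]}}

```text
time: 10.07
tool_pos: [0.7037, 0.1889, 0.2109]
tool_rot: [0.0, 0.724, 0.69, 0.0]
contact_force: [0.1, -0.9, -1.3]
gripper_width: 0.608
```

Run:
```python
from h import *
rel((.7034,.1878,.2105,-.045),(.7034,.1878,.192,-.045))
s=grab("side","side4")
c=cv2.resize(s[195:270,220:320],None,fx=7,fy=7,interpolation=cv2.INTER_CUBIC)
cv2.imwrite("pics/c8.png",cv2.convertScaleAbs(c,alpha=1.4,beta=-30))
```

```text
t 10.07 p [0.7037 0.1889 0.2109] yaw -0.048 tilt [ 0.001 -0.   ] F [ 0.1 -0.9 -1.3] g 0.608
[-0.003, -0.001, 0.001] [0.001, 0.0, -0.005]
[-0.003, -0.001, 0.047] [0.001, 0.0, -0.005]
```

View pics/c8.png

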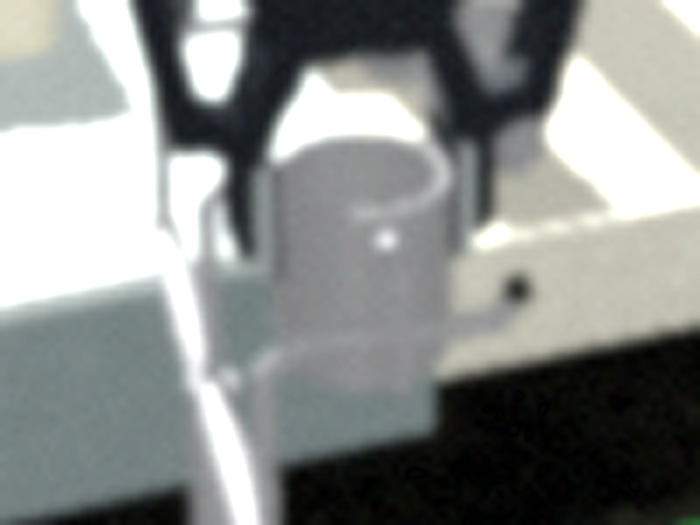

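{"method": "carry_out", "body": {"moves": [[0.4,0,0,0.015,0,0,0],[0.4,0,0,0.03,0,0,0],[0.4,0,0,0.045,0,0,0],[0.4,0,0,0.055,0,0,0],[0.4,0,0,0.06,0,0,0],[0.4,0,0,0.06,0,0,0]]}}

```text
time: 10.62
tool_pos: [0.7023, 0.1895, 0.1895]
tool_rot: [-0.0, 0.723, 0.691, 0.0]
contact_force: [-3.1, -0.6, 5.6]
gripper_width: 0.606
```

Upward contact of about 7 N appears after about 21 mm of lowering, as predicted, so the handle rests on the arm. Releasing.

{"method": "carry_out", "body": {"moves": [[0.6,0,0,-0.006,0,0,0],[0.8,0,0,-0.006,0,0,0],[1,0,0,-0.006,0,0,0],[1,0,0,-0.006,0,0,0],[1,0,0,-0.05,0,0,0],[1,0,0,-0.12,0,0,0],[1,0,0,-0.2,0,0,0],[1,0,-0.05,-0.24,0,0,0]]}}

```text
time: 11.28
tool_pos: [0.6852, 0.1896, 0.2867]
tool_rot: [0.002, 0.724, 0.69, 0.002]
contact_force: [0.4, -0.2, 0.9]
gripper_width: 1.001
```

{"method": "carry_out", "body": {"moves": [[0.85,-0.1,-0.1,0,0,0,0],[0.85,-0.2,-0.15,0,0,0,0],[0.85,-0.3,-0.2,0,0,0,0],[0.85,-0.4,-0.25,0,0,0,0],[0.85,-0.5,-0.3,0.05,0,0,0],[0.85,-0.6,-0.35,0.1,0,0,0],[0.85,-0.7,-0.37,0.15,0,0,0],[0.85,-0.8,-0.37,0.2,0,0,0]]}}

```text
time: 11.95
tool_pos: [0.5259, -0.0869, 0.2212]
tool_rot: [0.001, 0.723, 0.69, 0.0]
contact_force: [1.1, 0.5, 0.0]
gripper_width: 0.851
```

Run:
```python
from h import *
rel((.5488,-.2121,.14,-.009),(.5488,-.2121,.044,-.009))
s=grab("side","side5")
c=cv2.resize(s[175:275,210:330],None,fx=6,fy=6,interpolation=cv2.INTER_CUBIC)
cv2.imwrite("pics/c9.png",cv2.convertScaleAbs(c,alpha=1.4,beta=-30))
```

```text
t 11.95 p [ 0.5259 -0.0869  0.2212] yaw -0.046 tilt [ 0.001 -0.   ] F [1.1 0.5 0. ] g 0.851
[-0.31, 0.071, 0.203] [0.003, 0.001, -0.075]
[-0.31, 0.071, 0.443] [0.003, 0.001, -0.075]
```

View pics/c9.png

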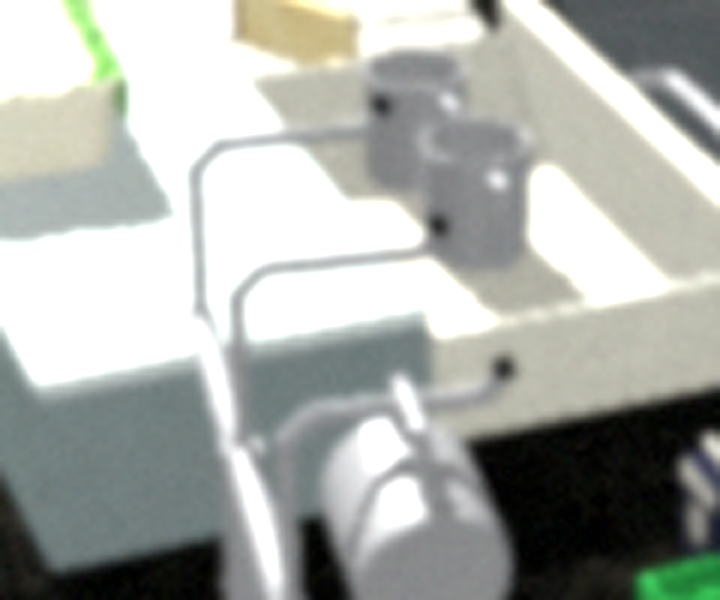

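Mug A hangs on hook0 (handle over the arm at crop (400,395)). Next is mug B.

{"method": "carry_out", "body": {"moves": [[0.85,-0.1,0.03,0.02,0,0,-0.07],[0.85,-0.2,0.06,0.08,0,0,-0.07],[0.85,-0.31,0.07,0.14,0,0,-0.07],[0.85,-0.31,0.07,0.2,0,0,-0.07],[0.85,-0.31,0.07,0.2,0,0,-0.07],[0.85,-0.31,0.07,0.2,0,0,-0.07]]}}

```text
time: 12.5
tool_pos: [0.5479, -0.2106, 0.1387]
tool_rot: [-0.003, 0.712, 0.702, -0.001]
contact_force: [0.6, 0.2, 0.1]
gripper_width: 0.848
```

```bash
python3 -c "
from h import *
rel((.5488,-.2121,.046,-.009))"
```

```text
t 12.5 p [ 0.5479 -0.2106  0.1387] yaw -0.014 tilt [-0.005  0.003] F [0.6 0.2 0.1] g 0.848
[-0.005, 0.004, 0.232] [-0.01, -0.006, -0.009]
```

{"method": "carry_out", "body": {"moves": [[0.85,-0.004,0.004,0.05,0,0,-0.01],[0.85,-0.004,0.004,0.11,0,0,-0.01],[0.85,-0.004,0.004,0.17,0,0,-0.01],[0.85,-0.004,0.004,0.23,0,0,-0.01],[0.85,-0.004,0.004,0.23,0,0,-0.01],[0.85,-0.004,0.004,0.23,0,0,-0.01]]}}

```text
time: 13.0
tool_pos: [0.5512, -0.2113, 0.05]
tool_rot: [-0.0, 0.709, 0.705, 0.0]
contact_force: [0.3, -0.2, 1.8]
gripper_width: 0.853
```

{"method": "carry_out", "body": {"moves": [[0.4,0,0,0,0,0,0],[0.4,0,0,0,0,0,0],[0.4,0,0,0,0,0,0],[0.4,0,0,0,0,0,0],[0.4,0,0,0,0,0,0],[0.4,0,0,0,0,0,0]]}}

```text
time: 13.5
tool_pos: [0.5533, -0.2134, 0.0529]
tool_rot: [0.003, 0.71, 0.705, 0.001]
contact_force: [0.2, 1.3, 6.8]
gripper_width: 0.603
```

{"method": "carry_out", "body": {"moves": [[0.4,0,0,-0.05,0,0,0],[0.4,0,0,-0.12,0,0,0],[0.4,0,0,-0.19,0,0,0],[0.4,0,0,-0.26,0,0,0],[0.4,0,0,-0.33,0,0,0],[0.4,0,0,-0.41,0,0,0],[0.4,0,0,-0.41,0,0,0],[0.4,0,0,-0.41,0,0,0]]}}

```text
time: 14.17
tool_pos: [0.5525, -0.2133, 0.2171]
tool_rot: [0.003, 0.71, 0.705, 0.001]
contact_force: [0.4, -0.3, -1.7]
gripper_width: 0.602
```

```bash
python3 -c "
from h import *
rel((.565,.09,.212,-.047),(.622,.0875,.212,-.047))"
```

```text
t 14.17 p [ 0.5525 -0.2133  0.2171] yaw -0.007 tilt [ 0.006 -0.003] F [ 0.4 -0.3 -1.7] g 0.602
[0.759, 0.026, 0.011] [0.012, 0.006, 0.08]
[0.753, 0.169, 0.011] [0.012, 0.006, 0.08]
```

{"method": "carry_out", "body": {"moves": [[0.4,0.08,0,0,0,0,0.02],[0.4,0.18,0,0,0,0,0.05],[0.4,0.28,0,0,0,0,0.08],[0.4,0.38,0.01,0.0,0,0,0.08],[0.4,0.48,0.01,0.006,0,0,0.08],[0.4,0.58,0.02,0.006,0,0,0.08],[0.4,0.68,0.026,0.006,0,0,0.08],[0.4,0.759,0.026,0.006,0,0,0.08]]}}

```text
time: 14.83
tool_pos: [0.5622, 0.0937, 0.2088]
tool_rot: [-0.001, 0.723, 0.691, -0.001]
contact_force: [0.7, 0.8, -1.6]
gripper_width: 0.603
```

{"method": "carry_out", "body": {"moves": [[0.4,0,0,0,0,0,0],[0.4,0,0.05,0,0,0,0],[0.4,0,0.1,0,0,0,0],[0.4,0,0.13,0,0,0,0],[0.4,0,0.13,0,0,0,0],[0.4,0,0.13,0,0,0,0]]}}

```text
time: 15.33
tool_pos: [0.6147, 0.088, 0.2091]
tool_rot: [-0.001, 0.724, 0.69, -0.001]
contact_force: [-0.1, 0.2, -2.0]
gripper_width: 0.598
```

```bash
python3 -c "
from h import *
rel((.622,.0876,.2145,-.047),(.699,.084,.2145,-.047))"
```

```text
t 15.33 p [0.6147 0.088  0.2091] yaw -0.048 tilt [-0.003 -0.   ] F [-0.1  0.2 -2. ] g 0.598
[-0.0, 0.018, -0.014] [-0.007, 0.001, -0.001]
[0.0, 0.211, -0.014] [-0.007, 0.001, -0.001]
```

{"method": "carry_out", "body": {"moves": [[0.4,0,0,-0.014,0,0,0],[0.4,0,0.03,-0.014,0,0,0],[0.4,0,0.065,-0.014,0,0,0],[0.4,0,0.1,-0.014,0,0,0],[0.4,0,0.135,-0.014,0,0,0],[0.4,0,0.17,-0.014,0,0,0],[0.4,0,0.21,-0.014,0,0,0],[0.4,0,0.21,-0.014,0,0,0]]}}

```text
time: 16.0
tool_pos: [0.7003, 0.084, 0.2166]
tool_rot: [0.0, 0.724, 0.69, 0.0]
contact_force: [-0.8, -0.1, -1.8]
gripper_width: 0.605
```

{"method": "carry_out", "body": {"moves": [[0.4,0,0,0.0,0,0,0],[0.4,0,0,0.015,0,0,0],[0.4,0,0,0.03,0,0,0],[0.4,0,0,0.045,0,0,0],[0.4,0,0,0.055,0,0,0],[0.4,0,0,0.06,0,0,0],[0.4,0,0,0.06,0,0,0]]}}

```text
time: 16.58
tool_pos: [0.699, 0.0847, 0.1936]
tool_rot: [-0.0, 0.723, 0.69, 0.0]
contact_force: [-1.8, 0.6, 3.5]
gripper_width: 0.597
```

{"method": "carry_out", "body": {"moves": [[0.6,0,0,-0.004,0,0,0],[0.8,0,0,-0.004,0,0,0],[1,0,0,-0.004,0,0,0],[1,0,0,-0.004,0,0,0],[1,0,0,-0.05,0,0,0],[1,0,0,-0.12,0,0,0],[1,0,0,-0.2,0,0,0],[1,0,-0.05,-0.24,0,0,0]]}}

```text
time: 17.25
tool_pos: [0.6819, 0.0851, 0.2923]
tool_rot: [0.002, 0.724, 0.69, 0.002]
contact_force: [-0.3, 0.4, 1.2]
gripper_width: 1.002
```

{"method": "carry_out", "body": {"moves": [[0.85,-0.1,-0.1,0,0,0,-0.1],[0.85,-0.2,-0.15,0,0,0,-0.2],[0.85,-0.3,-0.2,0,0,0,-0.3],[0.85,-0.4,-0.25,0,0,0,-0.4],[0.85,-0.5,-0.3,0.05,0,0,-0.5],[0.85,-0.6,-0.32,0.1,0,0,-0.58],[0.85,-0.7,-0.32,0.15,0,0,-0.58],[0.85,-0.8,-0.32,0.2,0,0,-0.58]]}}

```text
time: 17.92
tool_pos: [0.5391, -0.1962, 0.2252]
tool_rot: [0.001, 0.616, 0.788, 0.0]
contact_force: [0.8, 0.4, 0.4]
gripper_width: 0.853
```

Run:
```python
from h import *
rel((.5555,-.2999,.14,.246))
s=grab("side","side6");t=grab("top","top6")
c=cv2.resize(s[175:275,210:330],None,fx=6,fy=6,interpolation=cv2.INTER_CUBIC)
cv2.imwrite("pics/c10.png",cv2.convertScaleAbs(c,alpha=1.4,beta=-30))
```

```text
t 17.92 p [ 0.5391 -0.1962  0.2252] yaw 0.243 tilt [ 0.002 -0.001] F [0.8 0.4 0.4] g 0.853
[-0.261, -0.023, 0.213] [0.003, 0.003, -0.006]
```

View pics/c10.png

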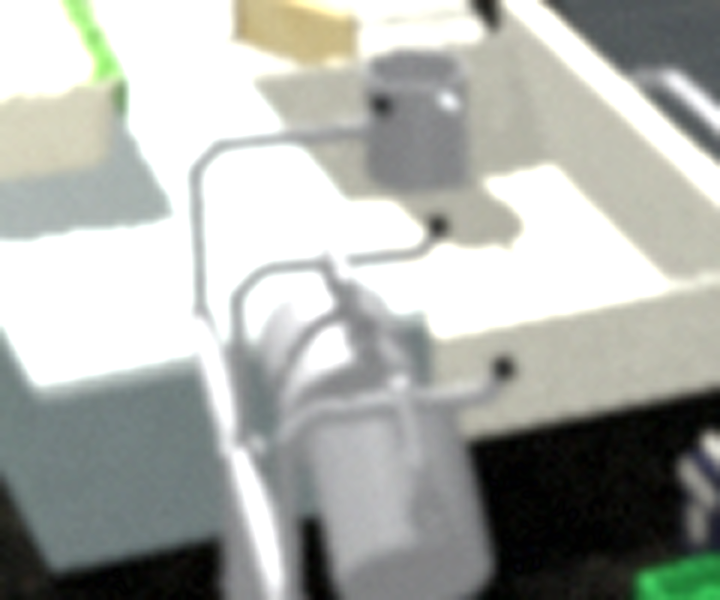

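Mugs A and B both hang on their hooks, at about (400,400) and (335,265). Mug C next.

{"method": "carry_out", "body": {"moves": [[0.85,-0.1,0,0.02,0,0,0],[0.85,-0.18,-0.02,0.08,0,0,0],[0.85,-0.26,-0.02,0.14,0,0,0],[0.85,-0.26,-0.02,0.21,0,0,0],[0.85,-0.26,-0.02,0.21,0,0,0],[0.85,-0.26,-0.02,0.21,0,0,0]]}}

```text
time: 18.52
tool_pos: [0.5562, -0.2963, 0.139]
tool_rot: [-0.002, 0.616, 0.788, 0.0]
contact_force: [0.5, -0.6, 0.6]
gripper_width: 0.848
```

```bash
python3 -c "
from h import *
rel((.5555,-.2999,.046,.246))"
```

```text
t 18.52 p [ 0.5562 -0.2963  0.139 ] yaw 0.243 tilt [-0.004  0.003] F [ 0.5 -0.6  0.6] g 0.848
[-0.009, -0.003, 0.232] [-0.006, -0.008, -0.006]
```

{"method": "carry_out", "body": {"moves": [[0.85,-0.009,-0.005,0.05,0,0,0],[0.85,-0.009,-0.005,0.11,0,0,0],[0.85,-0.009,-0.005,0.17,0,0,0],[0.85,-0.009,-0.005,0.23,0,0,0],[0.85,-0.009,-0.005,0.23,0,0,0],[0.85,-0.009,-0.005,0.23,0,0,0]]}}

```text
time: 19.02
tool_pos: [0.5566, -0.3004, 0.05]
tool_rot: [-0.0, 0.616, 0.788, 0.0]
contact_force: [0.6, 0.2, -0.2]
gripper_width: 0.851
```

{"method": "carry_out", "body": {"moves": [[0.4,0,0,0,0,0,0],[0.4,0,0,0,0,0,0],[0.4,0,0,0,0,0,0],[0.4,0,0,0,0,0,0],[0.4,0,0,0,0,0,0],[0.4,0,0,0,0,0,0]]}}

```text
time: 19.52
tool_pos: [0.5584, -0.3026, 0.0529]
tool_rot: [0.003, 0.616, 0.788, 0.0]
contact_force: [-0.8, 1.4, 7.2]
gripper_width: 0.607
```

{"method": "carry_out", "body": {"moves": [[0.4,0,0,-0.05,0,0,0],[0.4,0,0,-0.12,0,0,0],[0.4,0,0,-0.19,0,0,0],[0.4,0,0,-0.26,0,0,0],[0.4,0,0,-0.33,0,0,0],[0.4,0,0,-0.41,0,0,0],[0.4,0,0,-0.41,0,0,0],[0.4,0,0,-0.41,0,0,0]]}}

```text
time: 20.18
tool_pos: [0.5577, -0.3024, 0.2173]
tool_rot: [0.004, 0.616, 0.788, 0.0]
contact_force: [0.0, 0.1, -1.8]
gripper_width: 0.598
```

```bash
python3 -c "
from h import *
rel((.565,-.0148,.2145,-.047))"
```

```text
t 20.18 p [ 0.5577 -0.3024  0.2173] yaw 0.243 tilt [ 0.006 -0.004] F [ 0.   0.1 -1.8] g 0.598
[0.693, 0.191, 0.004] [0.011, 0.009, 0.58]
```

{"method": "carry_out", "body": {"moves": [[0.4,0.08,0.02,0,0,0,0.08],[0.4,0.17,0.05,0,0,0,0.16],[0.4,0.26,0.07,0,0,0,0.25],[0.4,0.35,0.1,-0.005,0,0,0.35],[0.4,0.44,0.12,-0.01,0,0,0.45],[0.4,0.53,0.15,-0.01,0,0,0.55],[0.4,0.62,0.17,-0.01,0,0,0.58],[0.4,0.693,0.19,-0.01,0,0,0.58]]}}

```text
time: 20.85
tool_pos: [0.5618, -0.0114, 0.2151]
tool_rot: [-0.001, 0.723, 0.69, -0.001]
contact_force: [0.1, -0.2, -1.1]
gripper_width: 0.603
```

{"method": "carry_out", "body": {"moves": [[0.4,0,0,0,0,0,0],[0.4,0,0.05,0,0,0,0],[0.4,0,0.1,0,0,0,0],[0.4,0,0.12,0,0,0,0],[0.4,0,0.12,0,0,0,0],[0.4,0,0.12,0,0,0,0]]}}

```text
time: 21.35
tool_pos: [0.6105, -0.0167, 0.2157]
tool_rot: [-0.001, 0.724, 0.69, -0.001]
contact_force: [-0.4, 0.2, -1.1]
gripper_width: 0.605
```

```bash
python3 -c "
from h import *
rel((.615,-.0172,.2155,-.047),(.6943,-.0209,.2155,-.047))"
```

```text
t 21.35 p [ 0.6105 -0.0167  0.2157] yaw -0.047 tilt [-0.003  0.   ] F [-0.4  0.2 -1.1] g 0.605
[-0.001, 0.011, 0.001] [-0.005, -0.0, -0.001]
[-0.001, 0.21, -0.0] [-0.005, -0.0, -0.001]
```

{"method": "carry_out", "body": {"moves": [[0.4,-0.003,0,0,0,0,0],[0.4,-0.003,0.03,0,0,0,0],[0.4,-0.003,0.065,0,0,0,0],[0.4,-0.003,0.1,0,0,0,0],[0.4,-0.003,0.135,0,0,0,0],[0.4,-0.003,0.17,0,0,0,0],[0.4,-0.003,0.21,0,0,0,0],[0.4,-0.003,0.21,0,0,0,0]]}}

```text
time: 22.02
tool_pos: [0.696, -0.0221, 0.2167]
tool_rot: [0.0, 0.724, 0.69, 0.0]
contact_force: [-0.7, -0.7, -0.8]
gripper_width: 0.605
```

{"method": "carry_out", "body": {"moves": [[0.4,0,0,0.0,0,0,0],[0.4,0,0,0.015,0,0,0],[0.4,0,0,0.03,0,0,0],[0.4,0,0,0.045,0,0,0],[0.4,0,0,0.055,0,0,0],[0.4,0,0,0.06,0,0,0],[0.4,0,0,0.06,0,0,0]]}}

```text
time: 22.6
tool_pos: [0.6947, -0.0214, 0.1936]
tool_rot: [-0.0, 0.723, 0.69, -0.0]
contact_force: [-2.3, 0.6, 1.6]
gripper_width: 0.601
```

{"method": "carry_out", "body": {"moves": [[0.6,0,0,-0.003,0,0,0],[0.8,0,0,-0.003,0,0,0],[1,0,0,-0.003,0,0,0],[1,0,0,-0.003,0,0,0],[1,0,0,-0.05,0,0,0],[1,0,0,-0.12,0,0,0],[1,0,0,-0.2,0,0,0],[1,0,-0.05,-0.24,0,0,0]]}}

```text
time: 23.27
tool_pos: [0.6776, -0.021, 0.2928]
tool_rot: [0.002, 0.724, 0.69, 0.002]
contact_force: [-0.4, 0.3, 1.6]
gripper_width: 0.997
```

{"method": "carry_out", "body": {"moves": [[0.65,-0.08,-0.1,0,0,0,0],[0.65,-0.15,-0.2,0,0,0,0],[0.65,-0.22,-0.28,0,0,0,0],[0.65,-0.3,-0.35,0,0,0,0],[0.65,-0.4,-0.42,0,0,0,0],[0.65,-0.48,-0.5,0,0,0,0],[0.65,-0.48,-0.5,0,0,0,0],[0.65,-0.48,-0.5,0,0,0,0]]}}

```text
time: 23.93
tool_pos: [0.4635, -0.2059, 0.2892]
tool_rot: [0.001, 0.725, 0.688, -0.001]
contact_force: [-0.3, -0.4, 1.2]
gripper_width: 0.652
```

Run:
```python
from h import *
rel()
t=grab("top","top7");s=grab("side","side7")
a=cv2.resize(t[150:270,160:280],None,fx=4,fy=4,interpolation=cv2.INTER_CUBIC)
b=cv2.resize(s[175:295,210:370],None,fx=3,fy=4,interpolation=cv2.INTER_CUBIC)
b=cv2.resize(s[175:300,212:378],None,fx=2.4*1,fy=2.4,interpolation=cv2.INTER_CUBIC)
b=cv2.copyMakeBorder(b,0,480-b.shape[0],0,0,cv2.BORDER_CONSTANT)
cv2.imwrite("pics/c11.png",cv2.convertScaleAbs(np.hstack([a[:,:400],b])[:,:800],alpha=1.4,beta=-20))
hsv=cv2.cvtColor(t,cv2.COLOR_BGR2HSV)
m=np.zeros(t.shape[:2],np.uint8);m[222:275,150:260]=cv2.inRange(hsv,(110,40,40),(140,255,255))[222:275,150:260]
m=cv2.morphologyEx(m,cv2.MORPH_CLOSE,np.ones((3,3)))
n,_,st,ce=cv2.connectedComponentsWithStats(m)
for i in range(1,n):
    if st[i,4]>20:print(st[i],ce[i].round(1),ray("top",*ce[i],.045).round(4))
```

```text
t 23.93 p [ 0.4635 -0.2059  0.2892] yaw -0.052 tilt [-0.    -0.002] F [-0.3 -0.4  1.2] g 0.652
[236 238  13   9  90] [241.7 242.2] [0.5164 0.0533 0.045 ]
[190 242  14  10 112] [196.4 246.8] [0.5062 0.1936 0.045 ]
[220 248  13   9  82] [226.8 252.4] [0.4863 0.0998 0.045 ]
```

View pics/c11.png

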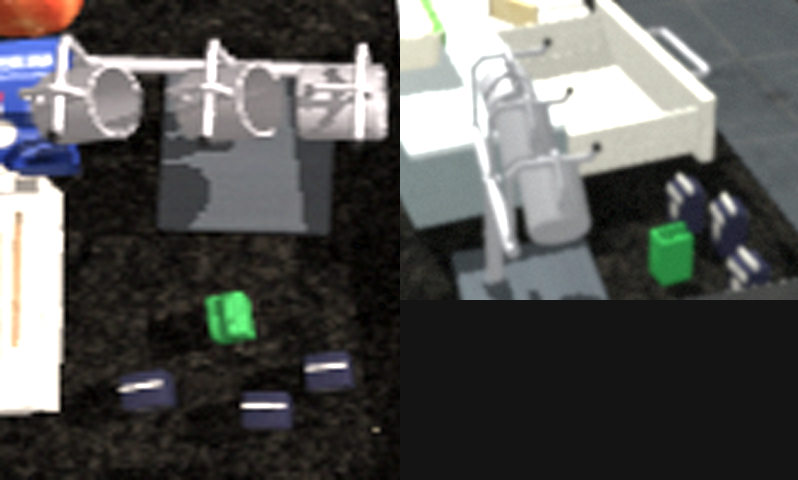

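All three mugs hang on separate hooks. The three cartons are unmoved at about (.516,.0535), (.488,.1005) and (.507,.194). Picking the nearest one first.

```bash
python3 -c "
from h import *
rel((.516,.0535,.12,.08),(.516,.0535,.02,.08))"
```

```text
t 24.03 p [ 0.4658 -0.2036  0.2892] yaw -0.049 tilt [ 0.001 -0.   ] F [0.3 0.  0.7] g 0.648
[0.648, 0.093, 0.423] [0.002, 0.0, -0.259]
[0.648, 0.093, 0.673] [0.002, 0.0, -0.259]
```

{"method": "carry_out", "body": {"moves": [[0.65,0.09,0.02,0,0,0,-0.1],[0.65,0.18,0.03,0.05,0,0,-0.2],[0.65,0.27,0.05,0.1,0,0,-0.26],[0.65,0.36,0.06,0.16,0,0,-0.26],[0.65,0.45,0.08,0.22,0,0,-0.26],[0.65,0.54,0.09,0.28,0,0,-0.26],[0.65,0.6,0.093,0.35,0,0,-0.26],[0.65,0.648,0.093,0.42,0,0,-0.26]]}}

```text
time: 24.7
tool_pos: [0.5163, 0.0583, 0.1202]
tool_rot: [0.0, 0.676, 0.737, 0.001]
contact_force: [0.5, -0.1, 0.4]
gripper_width: 0.643
```

{"method": "carry_out", "body": {"moves": [[0.65,0,0,0,0,0,0],[0.65,0,0,0,0,0,0],[0.65,0,0,0,0,0,0]]}}

```text
time: 24.95
tool_pos: [0.5165, 0.0547, 0.122]
tool_rot: [0.001, 0.677, 0.736, 0.0]
contact_force: [0.5, -0.2, 0.7]
gripper_width: 0.645
```

```bash
python3 -c "
from h import *
rel((.516,.0535,.02,.08))"
```

```text
t 24.95 p [0.5165 0.0547 0.122 ] yaw 0.084 tilt [ 0.001 -0.   ] F [ 0.5 -0.2  0.7] g 0.645
[-0.003, -0.002, 0.255] [0.003, 0.001, 0.009]
```

{"method": "carry_out", "body": {"moves": [[0.65,-0.003,-0.002,0.05,0,0,0],[0.65,-0.003,-0.002,0.11,0,0,0],[0.65,-0.003,-0.002,0.17,0,0,0],[0.65,-0.003,-0.002,0.22,0,0,0],[0.65,-0.003,-0.002,0.25,0,0,0],[0.65,-0.003,-0.002,0.25,0,0,0]]}}

```text
time: 25.45
tool_pos: [0.5143, 0.0522, 0.0199]
tool_rot: [-0.001, 0.678, 0.735, -0.001]
contact_force: [-0.4, -0.1, -0.2]
gripper_width: 0.656
```

{"method": "carry_out", "body": {"moves": [[0.2,0,0,0,0,0,0],[0.2,0,0,0,0,0,0],[0.2,0,0,0,0,0,0],[0.2,0,0,0,0,0,0],[0.2,0,0,0,0,0,0],[0.2,0,0,-0.1,0,0,0],[0.2,0,0,-0.2,0,0,0],[0.2,0,0,-0.3,0,0,0]]}}

```text
time: 26.12
tool_pos: [0.514, 0.0531, 0.142]
tool_rot: [-0.001, 0.677, 0.736, -0.001]
contact_force: [1.2, -0.1, 0.1]
gripper_width: 0.304
```

```bash
python3 -c "
from h import *
rel((.5495,-.115,.14,.1),(.5495,-.115,.049,.1),(.5575,-.1945,.14,.1),(.5655,-.274,.14,.1))"
```

```text
t 26.12 p [0.514  0.0531 0.142 ] yaw 0.083 tilt [-0.002  0.   ] F [ 1.2 -0.1  0.1] g 0.304
[-0.426, 0.054, 0.005] [-0.003, -0.001, -0.034]
[-0.426, 0.054, 0.232] [-0.003, -0.001, -0.034]
[-0.626, 0.057, 0.005] [-0.003, -0.001, -0.034]
[-0.826, 0.06, 0.005] [-0.003, -0.001, -0.034]
```

{"method": "carry_out", "body": {"moves": [[0.2,-0.08,0.01,0,0,0,-0.03],[0.2,-0.17,0.02,0,0,0,-0.03],[0.2,-0.26,0.03,0,0,0,-0.03],[0.2,-0.35,0.05,0,0,0,-0.03],[0.2,-0.426,0.054,0,0,0,-0.03],[0.2,-0.426,0.054,0.04,0,0,-0.03],[0.2,-0.426,0.054,0.1,0,0,-0.03],[0.2,-0.426,0.054,0.16,0,0,-0.03]]}}

```text
time: 26.78
tool_pos: [0.5516, -0.1162, 0.0777]
tool_rot: [0.001, 0.672, 0.74, 0.001]
contact_force: [-0.2, -0.2, -0.6]
gripper_width: 0.303
```

{"method": "carry_out", "body": {"moves": [[0.2,0,0,0.05,0,0,0],[0.2,0,0,0.085,0,0,0],[0.2,0,0,0.085,0,0,0],[0.6,0,0,0.085,0,0,0],[0.6,0,0,0.085,0,0,0],[0.6,0,0,0.085,0,0,0],[0.6,0,0,0.0,0,0,0],[0.6,0,0,-0.1,0,0,0]]}}

```text
time: 27.45
tool_pos: [0.5471, -0.1139, 0.1134]
tool_rot: [-0.004, 0.672, 0.741, -0.002]
contact_force: [0.9, -0.4, 0.1]
gripper_width: 0.598
```

Run:
```python
from h import *
rel((.488,.1005,.12,-.01),(.488,.1005,.02,-.01))
t=grab("top","top8")
hsv=cv2.cvtColor(t,cv2.COLOR_BGR2HSV)
m=np.zeros(t.shape[:2],np.uint8);m[222:275,150:260]=cv2.inRange(hsv,(110,40,40),(140,255,255))[222:275,150:260]
m=cv2.morphologyEx(m,cv2.MORPH_CLOSE,np.ones((3,3)))
n,_,st,ce=cv2.connectedComponentsWithStats(m)
for i in range(1,n):
    if st[i,4]>20:print(st[i],ce[i].round(1),ray("top",*ce[i],.045).round(4))
```

```text
t 27.45 p [ 0.5471 -0.1139  0.1134] yaw 0.098 tilt [-0.009  0.003] F [ 0.9 -0.4  0.1] g 0.598
[0.548, -0.095, -0.013] [-0.018, -0.007, 0.216]
[0.547, -0.093, 0.237] [-0.018, -0.007, 0.216]
[191 243  12   9  85] [196.6 247.1] [0.5054 0.1933 0.045 ]
[221 248  12   9  69] [226.4 252.5] [0.4861 0.1011 0.045 ]
```

{"method": "carry_out", "body": {"moves": [[0.6,0.03,0,-0.04,0,0,0.05],[0.6,0.12,-0.02,-0.06,0,0,0.1],[0.6,0.21,-0.04,-0.06,0,0,0.2],[0.6,0.3,-0.05,-0.06,0,0,0.21],[0.6,0.39,-0.07,-0.04,0,0,0.21],[0.6,0.47,-0.09,-0.02,0,0,0.21],[0.6,0.548,-0.095,0,0,0,0.21],[0.6,0.548,-0.095,0,0,0,0.21]]}}

```text
time: 28.17
tool_pos: [0.4886, 0.1034, 0.1151]
tool_rot: [-0.002, 0.708, 0.706, -0.001]
contact_force: [-0.1, 0.5, 0.2]
gripper_width: 0.603
```

{"method": "carry_out", "body": {"moves": [[0.6,0,0,0,0,0,0],[0.6,0,0,0.03,0,0,0],[0.6,0,0,0.05,0,0,0],[0.6,0,0,0.05,0,0,0]]}}

```text
time: 28.5
tool_pos: [0.49, 0.0983, 0.0945]
tool_rot: [-0.001, 0.71, 0.704, -0.002]
contact_force: [0.5, 0.1, -0.9]
gripper_width: 0.6
```

```bash
python3 -c "
from h import *
rel((.488,.1005,.02,-.01))"
```

```text
t 28.5 p [0.49   0.0983 0.0945] yaw -0.009 tilt [-0.004 -0.   ] F [ 0.5  0.1 -0.9] g 0.6
[0.006, -0.004, 0.186] [-0.008, 0.001, 0.002]
```

{"method": "carry_out", "body": {"moves": [[0.6,0.006,-0.004,0.04,0,0,0],[0.6,0.006,-0.004,0.09,0,0,0],[0.6,0.006,-0.004,0.14,0,0,0],[0.6,0.006,-0.004,0.18,0,0,0],[0.6,0.006,-0.004,0.18,0,0,0]]}}

```text
time: 28.92
tool_pos: [0.4867, 0.1007, 0.0211]
tool_rot: [-0.003, 0.71, 0.704, -0.003]
contact_force: [-1.0, -0.5, -0.7]
gripper_width: 0.596
```

{"method": "carry_out", "body": {"moves": [[0.2,0,0,0,0,0,0],[0.2,0,0,0,0,0,0],[0.2,0,0,0,0,0,0],[0.2,0,0,0,0,0,0],[0.2,0,0,0,0,0,0],[0.2,0,0,-0.1,0,0,0],[0.2,0,0,-0.2,0,0,0],[0.2,0,0,-0.3,0,0,0]]}}

```text
time: 29.58
tool_pos: [0.4889, 0.1018, 0.146]
tool_rot: [-0.001, 0.71, 0.705, -0.001]
contact_force: [1.6, 0.4, 0.0]
gripper_width: 0.3
```

```bash
python3 -c "
from h import *
rel((.5575,-.1945,.145,.1))"
```

```text
t 29.58 p [0.4889 0.1018 0.146 ] yaw -0.007 tilt [-0.002 -0.   ] F [1.6 0.4 0. ] g 0.3
[-0.74, 0.177, 0.002] [-0.003, 0.0, -0.214]
```

{"method": "carry_out", "body": {"moves": [[0.2,-0.08,0.02,0,0,0,-0.05],[0.2,-0.18,0.04,0,0,0,-0.1],[0.2,-0.28,0.07,0,0,0,-0.15],[0.2,-0.38,0.09,0,0,0,-0.21],[0.2,-0.48,0.11,0,0,0,-0.21],[0.2,-0.58,0.14,0,0,0,-0.21],[0.2,-0.67,0.16,0,0,0,-0.21],[0.2,-0.74,0.177,0,0,0,-0.21]]}}

```text
time: 30.25
tool_pos: [0.5588, -0.1977, 0.1456]
tool_rot: [0.001, 0.672, 0.74, -0.0]
contact_force: [-0.0, 0.6, -0.3]
gripper_width: 0.3
```

{"method": "carry_out", "body": {"moves": [[0.2,0,0,0.03,0,0,0],[0.2,0,0,0.1,0,0,0],[0.2,0,0,0.17,0,0,0],[0.2,0,0,0.23,0,0,0],[0.2,0,0,0.255,0,0,0],[0.2,0,0,0.255,0,0,0]]}}

```text
time: 30.75
tool_pos: [0.5617, -0.1942, 0.0464]
tool_rot: [0.002, 0.672, 0.741, 0.002]
contact_force: [1.3, 3.7, 9.6]
gripper_width: 0.306
```

{"method": "carry_out", "body": {"moves": [[0.5,0,0,0,0,0,0],[0.5,0,0,0,0,0,0],[0.5,0,0,0,0,0,0],[0.5,0,0,-0.08,0,0,0],[0.6,0,0,-0.16,0,0,0],[0.6,0,0,-0.24,0,0,0],[0.6,0.03,-0.02,-0.24,0,0,0],[0.6,0.1,-0.05,-0.24,0,0,0]]}}

```text
time: 31.42
tool_pos: [0.5368, -0.1592, 0.1425]
tool_rot: [0.004, 0.673, 0.74, 0.001]
contact_force: [0.3, -0.1, -0.7]
gripper_width: 0.601
```

Run:
```python
from h import *
rel((.507,.194,.1,.06))
t=grab("top","top9")
hsv=cv2.cvtColor(t,cv2.COLOR_BGR2HSV)
m=np.zeros(t.shape[:2],np.uint8);m[215:275,150:360]=cv2.inRange(hsv,(110,40,40),(140,255,255))[215:275,150:360]
m=cv2.morphologyEx(m,cv2.MORPH_CLOSE,np.ones((3,3)))
n,_,st,ce=cv2.connectedComponentsWithStats(m)
for i in range(1,n):
    if st[i,4]>20:print(st[i],ce[i].round(1),ray("top",*ce[i],.045).round(4))
```

```text
t 31.42 p [ 0.5368 -0.1592  0.1425] yaw 0.095 tilt [ 0.006 -0.004] F [ 0.3 -0.1 -0.7] g 0.601
[0.886, 0.009, 0.103] [0.012, 0.008, 0.071]
[190 242  14  10 106] [196.3 246.7] [0.5064 0.1941 0.045 ]
```

{"method": "carry_out", "body": {"moves": [[0.6,0.1,0,0,0,0,0.07],[0.6,0.2,0,0,0,0,0.07],[0.6,0.3,0,0,0,0,0.07],[0.6,0.4,0,0,0,0,0.07],[0.6,0.5,0,0,0,0,0.07],[0.6,0.6,0.005,0,0,0,0.07],[0.6,0.7,0.009,0.02,0,0,0.07],[0.6,0.8,0.009,0.05,0,0,0.07]]}}

```text
time: 32.13
tool_pos: [0.5071, 0.164, 0.1199]
tool_rot: [0.001, 0.684, 0.729, 0.001]
contact_force: [1.3, 0.5, -0.2]
gripper_width: 0.599
```

{"method": "carry_out", "body": {"moves": [[0.6,0.08,0,0,0,0,0],[0.6,0.086,0,0.03,0,0,0],[0.6,0.086,0,0.05,0,0,0],[0.6,0.086,0,0.05,0,0,0],[0.6,0.086,0,0.05,0,0,0]]}}

```text
time: 32.55
tool_pos: [0.504, 0.195, 0.0978]
tool_rot: [-0.001, 0.685, 0.729, -0.001]
contact_force: [0.1, -0.9, -0.2]
gripper_width: 0.596
```

```bash
python3 -c "
from h import *
rel((.507,.194,.02,.06))"
```

```text
t 32.55 p [0.504  0.195  0.0978] yaw 0.062 tilt [-0.002 -0.001] F [ 0.1 -0.9 -0.2] g 0.596
[-0.003, 0.008, 0.194] [-0.005, 0.002, 0.004]
```

{"method": "carry_out", "body": {"moves": [[0.6,-0.003,0.008,0.04,0,0,0],[0.6,-0.003,0.008,0.09,0,0,0],[0.6,-0.003,0.008,0.14,0,0,0],[0.6,-0.003,0.008,0.19,0,0,0],[0.6,-0.003,0.008,0.19,0,0,0]]}}

```text
time: 32.97
tool_pos: [0.5053, 0.193, 0.0193]
tool_rot: [-0.002, 0.685, 0.728, -0.003]
contact_force: [-0.9, -0.2, -1.4]
gripper_width: 0.604
```

{"method": "carry_out", "body": {"moves": [[0.2,0,0,0,0,0,0],[0.2,0,0,0,0,0,0],[0.2,0,0,0,0,0,0],[0.2,0,0,0,0,0,0],[0.2,0,0,0,0,0,0],[0.2,0,0,-0.1,0,0,0],[0.2,0,0,-0.2,0,0,0],[0.2,0,0,-0.32,0,0,0]]}}

```text
time: 33.63
tool_pos: [0.5069, 0.1951, 0.1453]
tool_rot: [-0.001, 0.684, 0.729, -0.001]
contact_force: [1.2, 0.1, -0.2]
gripper_width: 0.304
```

```bash
python3 -c "
from h import *
rel((.5655,-.274,.145,.1))"
```

```text
t 33.63 p [0.5069 0.1951 0.1453] yaw 0.063 tilt [-0.002 -0.   ] F [ 1.2  0.1 -0.2] g 0.304
[-1.18, 0.072, 0.001] [-0.005, 0.001, -0.074]
```

{"method": "carry_out", "body": {"moves": [[0.2,-0.1,0.01,-0.01,0,0,-0.03],[0.2,-0.2,0.01,-0.01,0,0,-0.07],[0.2,-0.3,0.02,-0.01,0,0,-0.07],[0.2,-0.4,0.02,-0.01,0,0,-0.07],[0.2,-0.5,0.03,-0.01,0,0,-0.07],[0.2,-0.6,0.04,-0.01,0,0,-0.07],[0.2,-0.7,0.04,-0.01,0,0,-0.07],[0.2,-0.8,0.05,-0.01,0,0,-0.07]]}}

```text
time: 34.3
tool_pos: [0.5478, -0.1247, 0.1493]
tool_rot: [0.0, 0.672, 0.741, 0.0]
contact_force: [1.2, 0.3, 0.4]
gripper_width: 0.304
```

{"method": "carry_out", "body": {"moves": [[0.2,-0.1,0.01,0,0,0,0],[0.2,-0.2,0.02,0,0,0,0],[0.2,-0.3,0.03,0,0,0,0],[0.2,-0.37,0.03,0,0,0,0],[0.2,-0.37,0.03,0,0,0,0],[0.2,-0.37,0.03,0,0,0,0]]}}

```text
time: 34.8
tool_pos: [0.5745, -0.2703, 0.1489]
tool_rot: [0.0, 0.673, 0.74, 0.0]
contact_force: [0.5, -0.5, 0.5]
gripper_width: 0.303
```

```bash
python3 -c "
from h import *
rel((.5655,-.274,.044,.1))"
```

```text
t 34.8 p [ 0.5745 -0.2703  0.1489] yaw 0.096 tilt [0. 0.] F [ 0.5 -0.5  0.5] g 0.303
[-0.007, -0.023, 0.262] [0.001, -0.0, -0.009]
```

{"method": "carry_out", "body": {"moves": [[0.2,-0.007,-0.023,0.03,0,0,0],[0.2,-0.007,-0.023,0.1,0,0,0],[0.2,-0.007,-0.023,0.17,0,0,0],[0.2,-0.007,-0.023,0.23,0,0,0],[0.2,-0.007,-0.023,0.258,0,0,0],[0.2,-0.007,-0.023,0.258,0,0,0]]}}

```text
time: 35.3
tool_pos: [0.5662, -0.271, 0.0461]
tool_rot: [0.0, 0.671, 0.741, 0.001]
contact_force: [-1.0, 0.1, -1.1]
gripper_width: 0.306
```

{"method": "carry_out", "body": {"moves": [[0.5,0,0,0,0,0,0],[0.5,0,0,0,0,0,0],[0.5,0,0,0,0,0,0],[0.5,0,0,-0.08,0,0,0],[0.5,0,0,-0.16,0,0,0],[0.5,0,0,-0.24,0,0,0],[0.3,0.1,-0.1,-0.3,0,0,0],[0.3,0.1,-0.2,-0.3,0,0,0]]}}

```text
time: 35.97
tool_pos: [0.4978, -0.2421, 0.1681]
tool_rot: [0.003, 0.671, 0.742, 0.001]
contact_force: [-0.3, -0.3, 0.3]
gripper_width: 0.302
```

{"method": "carry_out", "body": {"moves": [[0.1,0.1,-0.05,0,0,0,0],[0.1,0.2,-0.1,0,0,0,0],[0.1,0.3,-0.15,0,0,0,0],[0.1,0.4,-0.15,0,0,0,0],[0.1,0.5,-0.15,0,0,0,0],[0.1,0.6,-0.15,0,0,0,0],[0.1,0.7,-0.15,0,0,0,0],[0.1,0.7,-0.15,0,0,0,0]]}}

```text
time: 36.63
tool_pos: [0.4065, 0.036, 0.1633]
tool_rot: [-0.001, 0.668, 0.744, 0.001]
contact_force: [0.4, -0.9, -0.3]
gripper_width: 0.102
```

Run:
```python
from h import *
rel((.36,-.1945-.02,.2,.1))
t=grab("top","top10");s=grab("side","side10")
a=cv2.resize(t[140:270,160:380],None,fx=3.6,fy=3.6,interpolation=cv2.INTER_CUBIC)
cv2.imwrite("pics/c12.png",cv2.convertScaleAbs(a,alpha=1.3,beta=-10))
hsv=cv2.cvtColor(t,cv2.COLOR_BGR2HSV)
m=np.zeros(t.shape[:2],np.uint8);m[215:275,150:360]=cv2.inRange(hsv,(110,40,40),(140,255,255))[215:275,150:360]
m=cv2.morphologyEx(m,cv2.MORPH_CLOSE,np.ones((3,3)))
n,_,st,ce=cv2.connectedComponentsWithStats(m)
for i in range(1,n):
    if st[i,4]>20:print(st[i],ce[i].round(1),ray("top",*ce[i],.07).round(4))
```

```text
t 36.63 p [0.4065 0.036  0.1633] yaw 0.107 tilt [0.    0.003] F [ 0.4 -0.9 -0.3] g 0.102
[-0.61, -0.182, -0.093] [0.001, -0.005, 0.013]
[339 218  12  10  81] [344.4 222.5] [ 0.5662 -0.265   0.07  ]
[290 221  10  10  70] [294.1 225.8] [ 0.5601 -0.1103  0.07  ]
[327 229  11  10  64] [331.8 233.7] [ 0.5328 -0.2245  0.07  ]
```

View pics/c12.png

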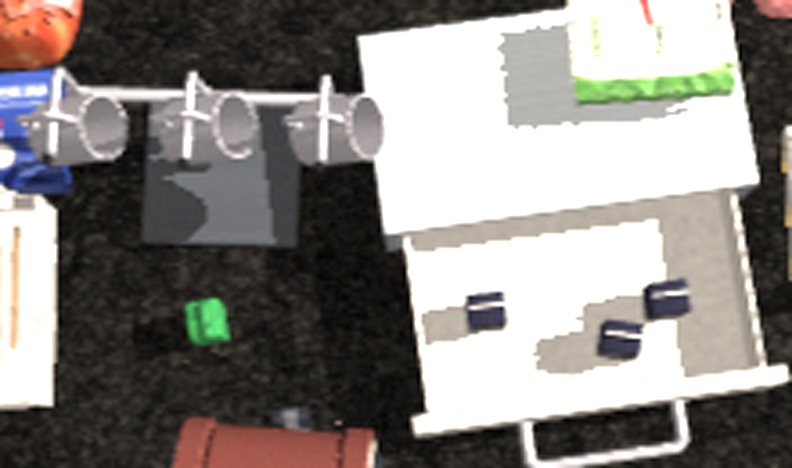

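All three cartons stand in the drawer at (.566,-.265), (.560,-.110) and (.533,-.225). The last was knocked aside but is still inside. The mugs hang still. Now to shut the drawer by its handle.

```bash
python3 -c "
from h import *
rel((.418,-.21,.13,.1))"
```

```text
t 36.73 p [0.4075 0.0317 0.1635] yaw 0.103 tilt [ 0. -0.] F [ 0.1 -0.8 -0.5] g 0.104
[-0.604, -0.036, 0.084] [0.001, 0.001, 0.005]
```

{"method": "carry_out", "body": {"moves": [[0.4,-0.08,-0.01,0,0,0,0],[0.4,-0.18,-0.02,0.02,0,0,0],[0.4,-0.28,-0.03,0.04,0,0,0],[0.4,-0.38,-0.036,0.06,0,0,0],[0.4,-0.48,-0.036,0.08,0,0,0],[0.4,-0.56,-0.036,0.08,0,0,0],[0.4,-0.604,-0.036,0.08,0,0,0],[0.4,-0.604,-0.036,0.08,0,0,0]]}}

```text
time: 37.4
tool_pos: [0.4165, -0.2165, 0.1316]
tool_rot: [0.0, 0.674, 0.739, -0.001]
contact_force: [-0.2, -0.4, -0.0]
gripper_width: 0.402
```

{"method": "carry_out", "body": {"moves": [[0.4,0,0,0,0,0,0],[0.4,0,0,0,0,0,0]]}}

```text
time: 37.57
tool_pos: [0.4167, -0.2118, 0.1313]
tool_rot: [-0.0, 0.672, 0.74, 0.0]
contact_force: [-0.3, 0.4, -0.8]
gripper_width: 0.399
```

```bash
python3 -c "
from h import *
rel((.418,-.21,.053,.1))"
```

```text
t 37.57 p [ 0.4167 -0.2118  0.1313] yaw 0.097 tilt [-0.001  0.001] F [-0.3  0.4 -0.8] g 0.399
[0.004, 0.004, 0.196] [-0.001, -0.002, -0.007]
```

{"method": "carry_out", "body": {"moves": [[0.4,0.004,0.003,0.06,0,0,0],[0.4,0.004,0.003,0.12,0,0,0],[0.4,0.004,0.003,0.19,0,0,0],[0.4,0.004,0.003,0.19,0,0,0],[0,0.004,0.003,0.19,0,0,0],[0,0.004,0.003,0.19,0,0,0],[0,0.004,0.003,0.19,0,0,0],[0,0.004,0.003,0.19,0,0,0]]}}

```text
time: 38.23
tool_pos: [0.4193, -0.2095, 0.057]
tool_rot: [0.001, 0.671, 0.741, 0.001]
contact_force: [2.6, 5.0, -0.2]
gripper_width: 0.092
```

```bash
python3 -c "
from h import *
rel((.5814,-.1925,.057,.1))"
```

```text
t 38.23 p [ 0.4193 -0.2095  0.057 ] yaw 0.099 tilt [0.002 0.   ] F [ 2.6  5.  -0.2] g 0.092
[0.003, 0.407, 0.001] [0.004, 0.0, -0.003]
```

{"method": "carry_out", "body": {"moves": [[0,0,0.01,0,0,0,0],[0,0,0.03,0,0,0,0],[0,0,0.06,0,0,0,0],[0,0.001,0.09,0,0,0,0],[0,0.001,0.12,0,0,0,0],[0,0.001,0.15,0,0,0,0],[0,0.001,0.18,0,0,0,0],[0,0.001,0.21,0,0,0,0]]}}

```text
time: 38.9
tool_pos: [0.5025, -0.2003, 0.057]
tool_rot: [-0.001, 0.672, 0.741, 0.0]
contact_force: [-4.1, 7.1, 6.6]
gripper_width: 0.09
```

{"method": "carry_out", "body": {"moves": [[0,0,0.03,0,0,0,0],[0,0,0.06,0,0,0,0],[0,0,0.09,0,0,0,0],[0,0,0.12,0,0,0,0],[0,0,0.15,0,0,0,0],[0,0,0.175,0,0,0,0],[0,0,0.19,0,0,0,0],[0,0,0.2,0,0,0,0]]}}

```text
time: 39.57
tool_pos: [0.5824, -0.1914, 0.057]
tool_rot: [-0.002, 0.671, 0.741, 0.001]
contact_force: [-3.1, 8.8, 6.0]
gripper_width: 0.095
```

{"method": "carry_out", "body": {"moves": [[0,0,0.005,0,0,0,0],[0,0,0.01,0,0,0,0],[0,0,0.01,0,0,0,0],[0,0,0.01,0,0,0,0]]}}

```text
time: 39.9
tool_pos: [0.5834, -0.1913, 0.0569]
tool_rot: [-0.004, 0.671, 0.741, -0.001]
contact_force: [-13.0, 8.2, 11.4]
gripper_width: 0.09
```

{"method": "carry_out", "body": {"moves": [[0,0,-0.003,0,0,0,0],[0.35,0,-0.003,0,0,0,0],[0.35,0,-0.003,0,0,0,0],[0.35,0,-0.003,0,0,0,0],[0.35,0,-0.003,-0.08,0,0,0],[0.35,0,-0.003,-0.17,0,0,0],[0.35,0,-0.1,-0.27,0,0,0],[0.35,0,-0.2,-0.33,0,0,0]]}}

```text
time: 40.57
tool_pos: [0.5229, -0.2005, 0.1809]
tool_rot: [0.003, 0.671, 0.741, 0.0]
contact_force: [0.3, -0.5, 0.2]
gripper_width: 0.348
```

{"method": "carry_out", "body": {"moves": [[0.35,0.1,-0.1,0,0,0,0],[0.35,0.2,-0.18,0,0,0,0],[0.35,0.3,-0.2,0,0,0,0],[0.35,0.4,-0.2,0,0,0,0],[0.35,0.45,-0.2,0,0,0,0],[0.35,0.45,-0.2,0,0,0,0],[0.35,0.45,-0.2,0,0,0,0],[0.35,0.45,-0.2,0,0,0,0]]}}

```text
time: 41.23
tool_pos: [0.4245, -0.0284, 0.1776]
tool_rot: [0.001, 0.671, 0.741, -0.0]
contact_force: [0.5, 0.1, 0.7]
gripper_width: 0.351
```

Run:
```python
from h import *
rel()
t=grab("top","top11");s=grab("side","side11")
a=cv2.resize(t[140:270,130:390],None,fx=3,fy=3,interpolation=cv2.INTER_CUBIC)[:, :800]
b=cv2.resize(s[170:300,190:400],None,fx=1.5,fy=1.5)
cv2.imwrite("pics/c13.png",np.vstack([a,cv2.copyMakeBorder(b,0,0,0,a.shape[1]-b.shape[1],cv2.BORDER_CONSTANT)]))
# handle now vs at the start (same mask), window around the shut handle
def hb(n):
    g=cv2.imread(f"pics/{n}.png");return g[203:226,292:350].astype(int)
print("handle window mean diff to start",np.abs(hb("top11")-hb("top0")).mean().round(1))
```

```text
t 41.23 p [ 0.4245 -0.0284  0.1776] yaw 0.098 tilt [ 0.001 -0.001] F [0.5 0.1 0.7] g 0.351
handle window mean diff to start 19.4
```

View pics/c13.png

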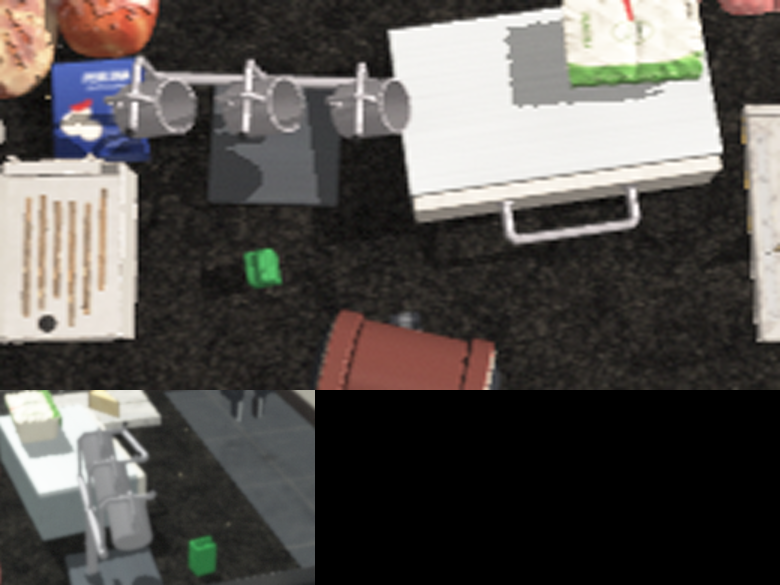

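Run:
```python
from h import *
for n in("top0","top11"):
    g=cv2.cvtColor(cv2.imread(f"pics/{n}.png"),cv2.COLOR_BGR2GRAY).astype(float)
    w=g[213:226,306:338]-70;w[w<0]=0
    r=(w*np.arange(213,226)[:,None]).sum(0)/w.sum(0);print(n,r.mean().round(2))
    e=np.diff(g[185:215,:],axis=0);print([(c,int(g[195:215,c].argmax()+195)) for c in(290,350)])
```

```text
top0 217.66
[(290, 197), (350, 196)]
top11 216.66
[(290, 203), (350, 195)]
```

```bash
python3 -c "
from plant import manip
print(manip.job_done()); print(manip.state()['time'])"
```

```text
the job is handed in; nothing more can be done
None
the job is handed in; nothing more can be done
```

The tasting corner is set up and handed in at about 41 s of the 210 s allowed. The hand-in reported no verdict, so success is not confirmed beyond my own checks.

- **Drawer:** I pulled it out to its stop, where the force read about 31 N. After loading I pushed it shut until it pressed back with about 13 N. In the top view the bar handle sits about 1 px (2–3 mm) further in than at the start, consistent with fully shut.
- **Mugs:** There were three, and each hangs by its handle on its own hook. Each one met the arm at about the expected height when lowered, and the last pictures show all three hanging.
- **Cartons:** There were three dark ones, now all in the drawer. I last saw them standing there just before closing. One had been knocked aside inside the drawer but was still well within it. I could not see them after the drawer was shut.
- **Left alone:** I never reached for the green look-alike, the flat carton or the cheese wedge.

One check disagreed: the two cameras differed by about 4 mm on where the left hook was. I aimed in between, and the handle went on without touching the hook. A crude before-and-after picture comparison of the handle area also differed, so I measured the bar's position directly instead.

I viewed 14 pictures.

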